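# Clear, load and start the tube rocker

### The arm

A 7-joint arm with a two-finger parallel gripper is mounted at the origin on the work surface. World frame = base frame: x ahead of the robot, y to its left, z up, the work surface at z = 0. Lengths are in m, angles in rad, forces in N, time in s.
With the tool pointing down it reaches from about 0.425 to 0.925 m from the base axis. Payload 6.8 kg.
Tool frame: the origin (TCP) lies on the centre line of the jaws, within the pads' length; the fingertips stand 17 mm ahead of it and the grasp point (between the pads) lies 2 mm behind it; y points along the fingers, x is the direction in which the jaws open and shut, and the axes are right-handed (so a half turn about y gives the same grasp; the last joint's range is limited). The gripper opens to 85 mm and grips with 20 to 120 N. Pads are 22 mm wide; open, the fingers measure 114 mm over their backs; the gripper's body (76 mm by 85 mm) begins 54 mm behind the grasp point. The pads swing forward as they close: fully open they stand 13 mm farther back than shut.
Start: joints at [-1.381, 0.477, 0.022, 1.555, -0.011, 1.109, -0.083], TCP at [0.198, 0.645, 0.248] pointing down, gripper open.
Joint ranges: [-2.96, 2.96], [-0.34, 2.1], [-1.41, 1.46], [0.24, 2.44], [-1.37, 4.51], [0.17, 1.92], [-2.96, 2.96]. Speed limits (rad/s): [2.39, 2.39, 3.14, 3.14, 3.14, 3.14, 3.14].

### API

Orientations are given as a unit quaternion [w, x, y, z].
In Python, from station import bot, vision gives the robot as it stands.
- The arm moves only by the tool move_arm, never from a script. Its argument "rows" is a list of rows, each a list of 7 numbers: the shift along the tool's x, y, z in cm, then the turn, a rotation vector about the tool's x, y, z in degrees, then the opening, from 0 (shut) to 1 (fully open). A call has 1 to 12 rows; each row is the pose to reach, as a shift and turn from the pose measured when the call began, along the tool's axes at that moment; what a row does not reach only later rows make up. A row lasts 1/10 s, in which the tool goes at most 50 mm and 8.59 degrees, less where a joint would pass 70% of its speed; a pose out of reach is approached as far as the arm can. A call with a gripper value outside its range is refused whole. The fingers move at their own pace and stop on an object; "squeeze" is the grip in N (left out, the last holds). Time passes only in rows, so rows that repeat a pose let the fingers close. It gives the time, the measured TCP pose, the force and the opening at its end, in the units of the state.
- bot.get_obs(): the state, without advancing time (a new reading comes with each control period).
- vision.read_camera(name): name is "side" or "top"; returns (picture, depth): 480x640x3 uint8, blue, green, red; 480x640 float32, m along the optical axis (not along the pixel's ray), 0 where there is no reading.
- vision.get_calibration(name): a dict with "K" (3x3 intrinsics, pixels), "k1" (the pictures are not rectified: a ray, as slopes to the right and down, at radius r is drawn at 1 + k1 r^2 times it, then the intrinsics apply), "T" (4x4, takes a point from camera to world coordinates). Camera axes: x right, y up, looking along -z (the intrinsics and any distortion apply to the point x, -y, -z); pixel columns grow to the right and rows downward; lengths in m; the calibration is good to about 2 mm. A picture is of the moment at which its call begins. get_calibration takes no time and is no camera call.
- bot.hand_in(): hands the job in, once; it reports no verdict.
The state is a dict: "t": time; "q": joint angles; "joint_vel": joint speeds; "joint_torque": joint torques, N m; "eef_pos": TCP position; "tool_rot": TCP orientation; "contact_force": force on the tool from outside, world axes, zero at the start; "torque": the same for the moment, N m; "gripper_width": opening from 0.0 (shut) to 1.0 (fully open).
Only numpy, scipy, OpenCV 4.12 (cv2) and the standard library are available. Lean on these libraries where they do the work, as an engineer would, in place of code of your own. Each camera call takes 0.05 s, during which the arm holds its last target.

### The job

The specimen canister has been left standing on the tube rocker: lift it off by its handle and stand it upright, wholly on the round cork mat beside. Then lay every sample tube from the grey pad flat on the rocker's platform, one to a channel, roughly centred along the channel and in line with it, all caps towards the control panel, and only when all are laid push the start lever right over to its other side. Keep the canister upright throughout and leave the bottle, the tissues and the orange rack where they are.

Things in the scene. Friction and masses are not known exactly. Their poses are not given: they have to be found in the camera images.
- canister: Round specimen canister, 0.6 kg: red body 100 mm across, white lid 106 mm across with its top at 88 mm, and a rigid arched white handle above the lid. Origin: centre of the underside; z up; the handle's bar runs along its x axis. It starts standing upright on the rocker's platform.
- canister_grip (a point): Middle of the canister's handle bar, 138 mm above the canister's underside. The bar is round, 12 mm thick, and its free length between the two posts is 72 mm; 44 mm of free space between bar and lid. Axes as the canister's.
- rocker: Tube rocker (mixer), fixed to the bench. Origin: on the bench under the middle of its platform; z up; x points along the channels, away from the control panel, which is the low white part on the -x side with a display, a dial and the lever. The aluminium platform is 150 mm (x) by 320 mm (y) with a black top.
- rocker_deck (a point): Middle of the platform's black top, 65 mm above the bench; axes as the rocker's. Seven ribs along x, 5 mm wide and 3 mm high, part the top into six channels 44 mm apart, centred at y = -110, -66, -22, 22, 66, 110 mm; outside them is a plain 25 mm margin, no channel. Tubes lie on the floor between the ribs; the canister starts on the ribs, 68 mm over the bench.
- start_lever (a joint): Start lever of the rocker, rad: about 0 to 0.15 = off (leaning to the rocker's -y side), 1.0 = fully on (leaning to its +y side). It pivots about the rocker's x direction, 52 mm above the bench at x = -122 mm, y = 0 in the rocker frame, stays where it is left and takes about 1 N to move. Anything over 0.8 is on.
- start_lever_tip (a point): Centre of the black ball, 26 mm across, at the tip of the start lever, 70 mm from the pivot. Its height is 113 mm at either end of the swing and 122 mm in between; it travels 67 mm along the rocker's y.
- mat: Round cork mat, fixed, 170 mm across, 4 mm thick, beside the rocker. Origin: centre of its underside, on the bench.
- pad: Grey absorbent pad, fixed, 190 mm (x) by 245 mm (y), 3 mm thick, on the other side of the rocker from the mat; the tubes start lying on it. Origin: centre of its underside.
- dropper: Bystander: amber bottle with a white cap, 38 mm across, 85 mm tall, loose, beyond the rocker. Origin: centre of the underside.
- tissues: Bystander: box of tissues, 100 by 130 by 55 mm, loose, beyond the rocker. Origin: centre of the underside.
- rack: Bystander: empty orange tube rack, 90 by 190 by 52 mm, loose, beyond the rocker. Origin: centre of the underside.
- tube0: Sample tube, 106 mm long, 25 g, clear with a paper band; may be absent. Round body 16 mm thick; at its +x end a square blue cap 17 mm wide and 21 mm long keeps it from rolling. Origin: on the axis at mid-length; x runs along the tube to the cap; it may lie on any side, so y and z are arbitrary. Lying, its axis is 8 mm above what it lies on.
- tube0_cap (a point): Outer end face of tube0's cap, on the axis, 53 mm from the tube's origin.
- tube1: Sample tube, 106 mm long, 25 g, clear with a paper band; may be absent. Round body 16 mm thick; at its +x end a square blue cap 17 mm wide and 21 mm long keeps it from rolling. Origin: on the axis at mid-length; x runs along the tube to the cap; it may lie on any side, so y and z are arbitrary. Lying, its axis is 8 mm above what it lies on.
- tube1_cap (a point): Outer end face of tube1's cap, on the axis, 53 mm from the tube's origin.
- tube2: Sample tube, 106 mm long, 25 g, clear with a paper band; may be absent. Round body 16 mm thick; at its +x end a square blue cap 17 mm wide and 21 mm long keeps it from rolling. Origin: on the axis at mid-length; x runs along the tube to the cap; it may lie on any side, so y and z are arbitrary. Lying, its axis is 8 mm above what it lies on.
- tube2_cap (a point): Outer end face of tube2's cap, on the axis, 53 mm from the tube's origin.
- tube3: Sample tube, 106 mm long, 25 g, clear with a paper band; may be absent. Round body 16 mm thick; at its +x end a square blue cap 17 mm wide and 21 mm long keeps it from rolling. Origin: on the axis at mid-length; x runs along the tube to the cap; it may lie on any side, so y and z are arbitrary. Lying, its axis is 8 mm above what it lies on.
- tube3_cap (a point): Outer end face of tube3's cap, on the axis, 53 mm from the tube's origin.
- tube4: Sample tube, 106 mm long, 25 g, clear with a paper band; may be absent. Round body 16 mm thick; at its +x end a square blue cap 17 mm wide and 21 mm long keeps it from rolling. Origin: on the axis at mid-length; x runs along the tube to the cap; it may lie on any side, so y and z are arbitrary. Lying, its axis is 8 mm above what it lies on.
- tube4_cap (a point): Outer end face of tube4's cap, on the axis, 53 mm from the tube's origin.
- tube5: Sample tube, 106 mm long, 25 g, clear with a paper band; may be absent. Round body 16 mm thick; at its +x end a square blue cap 17 mm wide and 21 mm long keeps it from rolling. Origin: on the axis at mid-length; x runs along the tube to the cap; it may lie on any side, so y and z are arbitrary. Lying, its axis is 8 mm above what it lies on.
- tube5_cap (a point): Outer end face of tube5's cap, on the axis, 53 mm from the tube's origin.
Mind the look-alikes: they are no part of the job. What is shaped like the tube2 but yellow is not meant. What is shaped like the tube0 but purple is not meant.

How it is judged:
On the way, in this order (a step that is already met when the one before it is completed fails the run):
1. the canister stands upright on the cork mat, released (horizontal distance between canister and mat below 0.035 m and height (world z) of canister below 0.008 m and angle between canister's own z axis and vertical below 0.08 rad and linear speed of canister below 0.03 m/s and contact force between canister and the fingers below 0.1 N), for 0.2 s.
2. every tube lies in a channel of its own, caps towards the panel, released (x of tube0 in the frame of rocker between -0.025 and 0.025 m and x of each of tube0_cap, tube1_cap, tube2_cap, tube3_cap, tube4_cap, tube5_cap in the frame of rocker below -0.02 m and (y of tube0 in the frame of rocker between -0.123 and -0.097 m or y of tube0 in the frame of rocker between -0.079 and -0.053 m or y of tube0 in the frame of rocker between -0.035 and -0.009 m or y of tube0 in the frame of rocker between 0.009 and 0.035 m or y of tube0 in the frame of rocker between 0.053 and 0.079 m or y of tube0 in the frame of rocker between 0.097 and 0.123 m) and angle between the x axis of each of tube0, tube1, tube2, tube3, tube4, tube5 and the x axis of rocker, either way round below 0.2 rad and z of tube0 in the frame of rocker between 0.069 and 0.077 m and linear speed of each of tube0, tube1, tube2, tube3, tube4, tube5 below 0.03 m/s and contact force between each of tube0, tube1, tube2, tube3, tube4, tube5 and the fingers below 0.1 N and x of tube1 in the frame of rocker between -0.025 and 0.025 m and (y of tube1 in the frame of rocker between -0.123 and -0.097 m or y of tube1 in the frame of rocker between -0.079 and -0.053 m or y of tube1 in the frame of rocker between -0.035 and -0.009 m or y of tube1 in the frame of rocker between 0.009 and 0.035 m or y of tube1 in the frame of rocker between 0.053 and 0.079 m or y of tube1 in the frame of rocker between 0.097 and 0.123 m) and z of tube1 in the frame of rocker between 0.069 and 0.077 m and x of tube2 in the frame of rocker between -0.025 and 0.025 m and (y of tube2 in the frame of rocker between -0.123 and -0.097 m or y of tube2 in the frame of rocker between -0.079 and -0.053 m or y of tube2 in the frame of rocker between -0.035 and -0.009 m or y of tube2 in the frame of rocker between 0.009 and 0.035 m or y of tube2 in the frame of rocker between 0.053 and 0.079 m or y of tube2 in the frame of rocker between 0.097 and 0.123 m) and z of tube2 in the frame of rocker between 0.069 and 0.077 m and x of tube3 in the frame of rocker between -0.025 and 0.025 m and (y of tube3 in the frame of rocker between -0.123 and -0.097 m or y of tube3 in the frame of rocker between -0.079 and -0.053 m or y of tube3 in the frame of rocker between -0.035 and -0.009 m or y of tube3 in the frame of rocker between 0.009 and 0.035 m or y of tube3 in the frame of rocker between 0.053 and 0.079 m or y of tube3 in the frame of rocker between 0.097 and 0.123 m) and z of tube3 in the frame of rocker between 0.069 and 0.077 m and x of tube4 in the frame of rocker between -0.025 and 0.025 m and (y of tube4 in the frame of rocker between -0.123 and -0.097 m or y of tube4 in the frame of rocker between -0.079 and -0.053 m or y of tube4 in the frame of rocker between -0.035 and -0.009 m or y of tube4 in the frame of rocker between 0.009 and 0.035 m or y of tube4 in the frame of rocker between 0.053 and 0.079 m or y of tube4 in the frame of rocker between 0.097 and 0.123 m) and z of tube4 in the frame of rocker between 0.069 and 0.077 m and x of tube5 in the frame of rocker between -0.025 and 0.025 m and (y of tube5 in the frame of rocker between -0.123 and -0.097 m or y of tube5 in the frame of rocker between -0.079 and -0.053 m or y of tube5 in the frame of rocker between -0.035 and -0.009 m or y of tube5 in the frame of rocker between 0.009 and 0.035 m or y of tube5 in the frame of rocker between 0.053 and 0.079 m or y of tube5 in the frame of rocker between 0.097 and 0.123 m) and z of tube5 in the frame of rocker between 0.069 and 0.077 m and horizontal distance between each of tube1, tube2, tube3, tube4, tube5 and tube0 above 0.03 m and horizontal distance between each of tube2, tube3, tube4, tube5 and tube1 above 0.03 m and horizontal distance between each of tube3, tube4, tube5 and tube2 above 0.03 m and horizontal distance between each of tube4, tube5 and tube3 above 0.03 m and horizontal distance between tube5 and tube4 above 0.03 m), for 0.2 s.
3. the start lever is pushed over (value of joint start_lever above 0.8 rad), for 0.2 s.
At the end, for the whole second after the job is handed in: Canister upright and released, within 35 mm of the mat's centre; each tube flat on a channel floor of its own, released, at rest, within 13 mm of its centre line, 25 mm of its middle and 0.2 rad of its direction, cap towards the panel; lever past 0.8 rad (all of step 1 and all of step 2 and value of joint start_lever above 0.8 rad); the robot touches nothing.
It fails at once if the canister is tipped more than 0.5 rad (angle between canister's own z axis and vertical above 0.5 rad).
It fails at once if the amber bottle is shifted more than 25 mm (distance of dropper from where it was at the start of the episode above 0.025 m).
It fails at once if the tissue box is shifted more than 25 mm (distance of tissues from where it was at the start of the episode above 0.025 m).
It fails at once if the orange rack is shifted more than 25 mm (distance of rack from where it was at the start of the episode above 0.025 m).
Of tube0, tube1, tube2, tube3, tube4, tube5 only 4 to 6 are there at a start; the rules pass over those that are not, and their reading is None.
At some moment in a run one of tube0, tube1, tube2, tube3, tube4, tube5 may be knocked a few centimetres aside while the robot is not near it.
It also fails if it takes over 210 s, if anything falls off the work surface, if the arm or the gripper's body presses on something with over 40 N, if the wrist force passes 120 N, or if a joint passes its speed limit or range.

## Working session

There is one attempt and no reset: what is moved stays moved. The work goes in short steps, Python scripts to look and compute and a tool call to move; the robot and the scene stay as the last step left them, time stands still between calls to the robot, and variables do not carry over. Pictures are saved under pics/ and viewed, and the job is handed in when it is done.

Besides the shell and the picture viewer there is one more tool, called after ">>>" in YAML: its name, and indented under it one key for each argument. move_arm: Moves the arm, as the interface text tells. Its arguments: {"type":"object","properties":{"rows":{"type":"array","items":{"type":"array","items":{"type":"number"}}},"squeeze":{"type":"number"}},"required":["rows"]}

```bash
ls; mkdir -p pics; cat > h.py <<'E'
from station import bot, vision
import numpy as np, cv2
from scipy.spatial.transform import Rotation as R
def shot(n,f):
    im,d=vision.read_camera(n); cv2.imwrite(f'pics/{f}.png',im); np.save(f'pics/{f}.npy',d); return im,d
def cam(n):
    c=vision.get_calibration(n); return np.array(c['K']),float(c['k1']),np.array(c['T'])
def slopes(n,uv):
    K,k1,T=cam(n)
    return cv2.undistortPoints(np.array(uv,float).reshape(-1,1,2),K,np.array([k1,0,0,0,0.])).reshape(-1,2)
def ray_z(n,uv,z):
    K,k1,T=cam(n); s=slopes(n,uv); d=np.c_[s[:,0],-s[:,1],-np.ones(len(s))]@T[:3,:3].T; o=T[:3,3]
    return o+d*((z-o[2])/d[:,2])[:,None]
def dep(n,uv,d):
    K,k1,T=cam(n); s=slopes(n,uv); d=np.array(d,float).reshape(-1,1)
    return (np.c_[s[:,0],-s[:,1],-np.ones(len(s))]*d)@T[:3,:3].T+T[:3,3]
def proj(n,P):
    K,k1,T=cam(n); p=(np.atleast_2d(P)-T[:3,3])@T[:3,:3]; p=p*[1,-1,-1]
    return cv2.projectPoints(p.reshape(-1,1,3),np.zeros(3),np.zeros(3),K,np.array([k1,0,0,0,0.]))[0].reshape(-1,2)
def cloud(n,d):
    v,u=np.mgrid[0:480,0:640]; return dep(n,np.c_[u.ravel(),v.ravel()],d.ravel()).reshape(480,640,3)
def tool():
    o=bot.get_obs(); q=o['tool_rot']; return np.array(o['eef_pos']),R.from_quat([q[1],q[2],q[3],q[0]])
E
python3 - <<'E'
from h import *
o=bot.get_obs(); print(o)
for n in('top','side'):
    im,d=shot(n,n+'0'); K,k,T=cam(n); print(n,K,k,T.round(3))
p,r=tool(); print(r.as_matrix().round(3))
E
```

```text
pics
{'t': 0.0, 'q': array([-1.38108762,  0.47779211,  0.02235887,  1.55645699, -0.01151128,
        1.10929986, -0.08308559]), 'joint_vel': array([ 0.00120322,  0.00029912, -0.00120305,  0.00292269,  0.0024518 ,
        0.00038715, -0.00081256]), 'joint_torque': array([ 5.83587662e-04, -5.96438956e+01,  1.60837054e+00, -2.81191814e+01,
        1.25367130e-02,  9.35553282e-03, -1.84676901e-05]), 'eef_pos': array([0.19791769, 0.64474206, 0.24732908]), 'tool_rot': array([-0.56821996,  0.56906263,  0.4198035 , -0.42078358]), 'contact_force': array([ 0.55299411, -0.3530861 ,  0.92967332]), 'torque': array([-0.06186843,  0.0335468 ,  0.04126661]), 'gripper_width': 0.9974008895041497}
top [[515.83463502   0.         324.04980013]
 [  0.         515.83463502 239.75888133]
 [  0.           0.           1.        ]] -0.036134734156194774 [[ 0.013  0.997 -0.08   0.46 ]
 [-1.     0.012 -0.015 -0.066]
 [-0.014  0.081  0.997  1.447]
 [ 0.     0.     0.     1.   ]]
side [[439.43811323   0.         329.93581811]
 [  0.         439.43811323 237.44061726]
 [  0.           0.           1.        ]] -0.0842800759885609 [[ 0.996  0.045 -0.081  0.476]
 [-0.092  0.575 -0.813 -0.932]
 [ 0.01   0.817  0.577  0.752]
 [ 0.     0.     0.     1.   ]]
[[ 0.293 -0.    -0.956]
 [ 0.956 -0.002  0.293]
 [-0.002 -1.    -0.   ]]
```

View pictures.

View pics/top0.png

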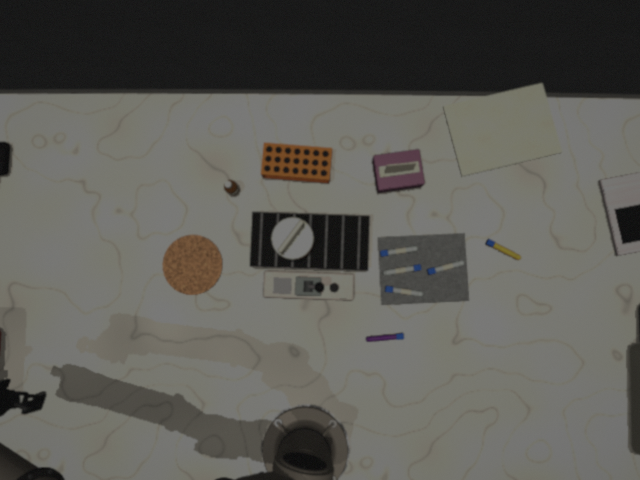

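View pics/side0.png

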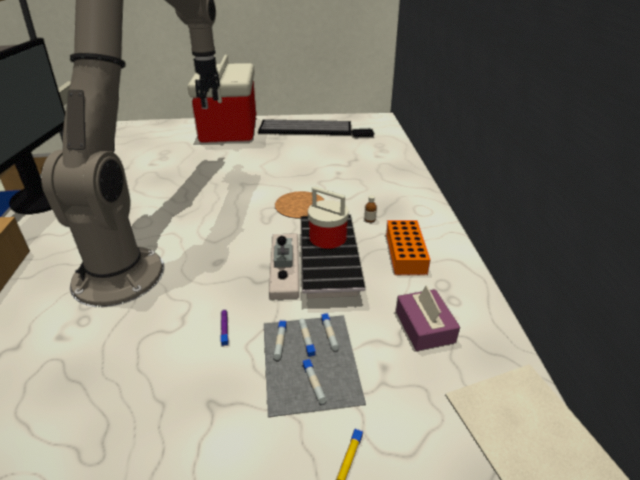

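```bash
python3 - <<'E'
from h import *
im=cv2.imread('pics/top0.png'); 
a=cv2.resize(im[200:310,240:380],None,fx=5.6,fy=5.4,interpolation=cv2.INTER_CUBIC); cv2.imwrite('pics/c1.png',cv2.convertScaleAbs(a,alpha=1.8))
a=cv2.resize(im[220:315,370:480],None,fx=6,fy=6,interpolation=cv2.INTER_CUBIC); cv2.imwrite('pics/c2.png',cv2.convertScaleAbs(a,alpha=1.8))
d=np.load('pics/top0.npy'); P=cloud('top',d)
print(P[240,292],P[240,330],P[264,192],P[270,420],P[284,320],P[400,500], P[243,285],P[231,298])
# segmentations
hsv=cv2.cvtColor(im,cv2.COLOR_BGR2HSV)
m=cv2.inRange(hsv,(3,80,60),(18,255,255)); n,l,s,c=cv2.connectedComponentsWithStats(m)
for i in range(1,n):
    if s[i,4]>200: print('orange',s[i],c[i],ray_z('top',[c[i]],0.004))
m=cv2.inRange(hsv,(100,150,40),(125,255,255)); n,l,s,c=cv2.connectedComponentsWithStats(m)
for i in range(1,n):
    if s[i,4]>5: print('blue',s[i],c[i],ray_z('top',[c[i]],0.02))
# handle points
H=P[...,2]
v,u=np.where((H>0.185)&(H<0.23)&(np.abs(P[...,0]-P[240,292][0])<.1)&(np.abs(P[...,1]-P[240,292][1])<.1)); q=P[v,u]
print(len(q)); 
if len(q): 
    mu=q.mean(0); w=np.linalg.svd(q[:,:2]-mu[:2])[2]; print('handle',mu,w[0],u.min(),u.max(),v.min(),v.max())
# deck points
b=(H>.055)&(H<.085)&(P[...,0]>.3)&(P[...,0]<.75)&(np.abs(P[...,1])<.3)
print(b.sum()); q=P[b][:,:2].astype(np.float32); r=cv2.minAreaRect(q); print('deck',r)
E
```

```text
[0.56268886 0.03422995 0.15296092] [ 0.57085637 -0.06119829  0.06500316] [0.50343351 0.32532713 0.00756804] [ 0.49463054 -0.31264753  0.00650495] [ 0.45300452 -0.03724044  0.12761188] [ 0.13978375 -0.53395844  0.00130574] [0.5501794  0.04590109 0.21734207] [0.58506117 0.01909234 0.15887265]
orange [ 261  143   71   40 2044] [296.16389432 162.87133072] [[0.79481064 0.03784811 0.004     ]]
orange [ 163  235   59   60 2765] [192.06220615 264.46256781] [[0.50224352 0.32607793 0.004     ]]
blue [487 241   6   5  23] [489.69565217 242.7826087 ] [[ 0.57184767 -0.50385655  0.02      ]]
blue [381 251   6   5  25] [383.52 252.76] [[ 0.54076477 -0.20953519  0.02      ]]
blue [415 265   6   5  24] [417.25       267.20833333] [[ 0.50191432 -0.30275633  0.02      ]]
blue [428 268   7   6  29] [430.82758621 270.79310345] [[ 0.49246449 -0.34020564  0.02      ]]
blue [386 287   6   5  26] [388.57692308 288.69230769] [[ 0.44190468 -0.22383099  0.02      ]]
blue [397 334   6   5  22] [399.36363636 335.95454545] [[ 0.31346275 -0.25381305  0.02      ]]
198
handle [0.56812711 0.03310317 0.21024105] [-0.80961731  0.58695811] 278 304 220 252
5770
deck ((0.586384117603302, -0.0355553925037384), (0.32673749327659607, 0.5299859642982483), 0.48586034774780273)
```

View pics/c1.png

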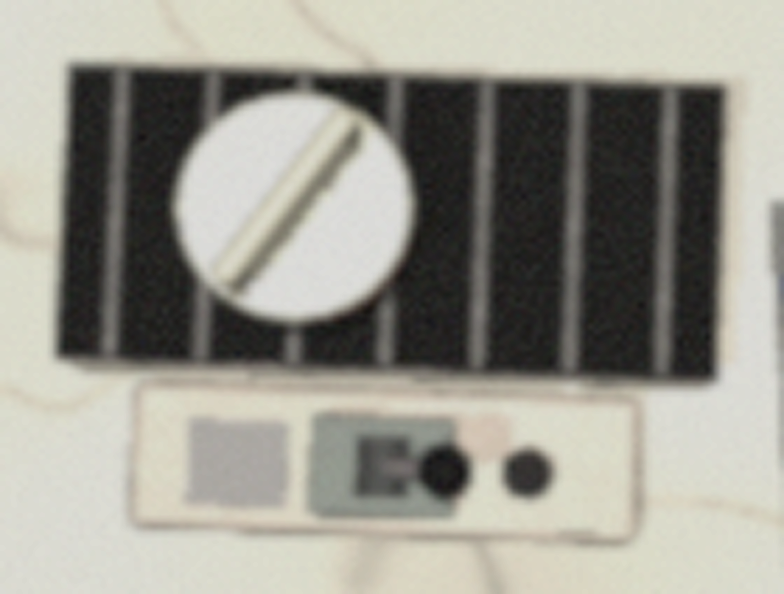

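View pics/c2.png

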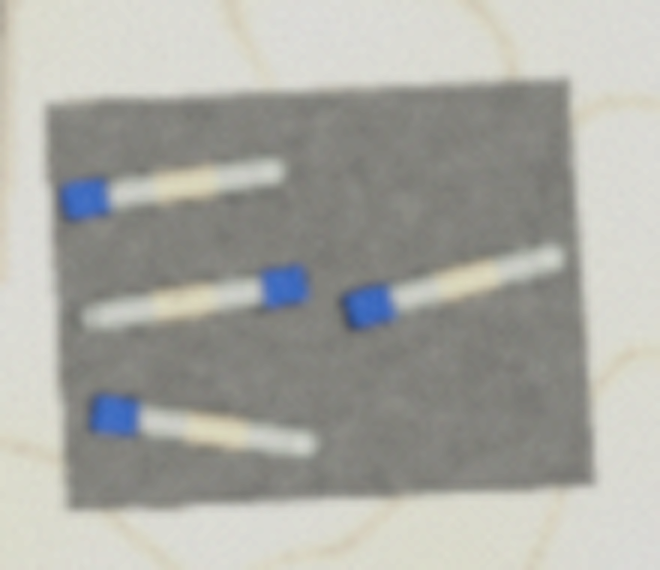

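```bash
cat > geo.py <<'E'
from h import *
E
python3 - <<'E'
from h import *
c=np.array([[70,65],[725,86],[714,380],[57,356]],float); uv=np.c_[c[:,0]/5.6+240-.4,c[:,1]/5.4+200-.4]
w=ray_z('top',uv,.065); print(w.round(4)); print(np.linalg.norm(w-np.roll(w,-1,0),axis=1)); ctr=w.mean(0); 
yv=(w[0]-w[1]+w[3]-w[2]); xv=(w[0]-w[3]+w[1]-w[2]); print(ctr, 'yaw y',np.degrees(np.arctan2(-yv[0],yv[1])),'x',np.degrees(np.arctan2(xv[1],xv[0])))
h=np.array([[352,112],[226,280]],float); uvh=np.c_[h[:,0]/5.6+240-.4,h[:,1]/5.4+200-.4]
wh=ray_z('top',uvh,.212); print('handle',wh,wh.mean(0),np.linalg.norm(wh[0]-wh[1]),np.degrees(np.arctan2(*(wh[0]-wh[1])[[1,0]])))
# lid center
l=np.array([[295,206]],float); print('lid',ray_z('top',np.c_[l[:,0]/5.6+240-.4,l[:,1]/5.4+200-.4],.156))
b=np.array([[444,472]],float);print('ball',ray_z('top',np.c_[b[:,0]/5.6+240-.4,b[:,1]/5.4+200-.4],.116))
# tubes in c2: cap end, tail end
t=np.array([[[62,200],[285,170]],[[307,284],[83,318]],[[345,308],[563,257]],[[92,411],[317,445]]],float)
for a in t:
    uv=np.c_[a[:,0]/6+370-.4,a[:,1]/6+220-.4]; q=ray_z('top',uv,.011); d=q[0]-q[1]; print(q.mean(0).round(4),np.linalg.norm(d).round(4),'capdir deg',np.degrees(np.arctan2(d[1],d[0])).round(1))
E
```

```text
[[ 0.6454  0.1506  0.065 ]
 [ 0.6383 -0.1657  0.065 ]
 [ 0.4916 -0.1613  0.065 ]
 [ 0.4996  0.1533  0.065 ]]
[0.31637735 0.14669518 0.31474412 0.14585616]
[ 0.5687403  -0.00578468  0.065     ] yaw y -1.3775160509628466 x -1.4050984623143552
handle [[0.60583792 0.00527037 0.212     ]
 [0.53008246 0.05813306 0.212     ]] [0.56796019 0.03170171 0.212     ] 0.09237616196129936 -34.90760275695506
lid [[0.56813483 0.03339433 0.156     ]]
ball [[ 0.44519977 -0.03422634  0.116     ]]
[ 0.5483 -0.2522  0.011 ] 0.1045 capdir deg 98.3
[ 0.4946 -0.2622  0.011 ] 0.105 capdir deg -80.7
[ 0.5045 -0.3822  0.011 ] 0.1041 capdir deg 103.8
[ 0.4361 -0.2666  0.011 ] 0.1048 capdir deg 82.1
```

```bash
python3 - <<'E'
from h import *
im=cv2.imread('pics/side0.png')
a=cv2.resize(im[170:310,255:385],None,fx=5,fy=4.2,interpolation=cv2.INTER_CUBIC); cv2.imwrite('pics/c3.png',a)
d=np.load('pics/side0.npy'); P=cloud('side',d)
q=P[175:310,255:385].reshape(-1,3)
for lo,hi in((.18,.225),):
    s=q[(q[:,2]>lo)&(q[:,2]<hi)&(d[175:310,255:385].ravel()>0)]; print(len(s),s.mean(0),s.min(0),s.max(0))
lid=q[(q[:,2]>.150)&(q[:,2]<.162)]; print('lid',len(lid),lid.mean(0),lid.min(0),lid.max(0))
dk=q[(q[:,2]>.05)&(q[:,2]<.08)];print('deck',dk.min(0),dk.max(0),np.median(dk[:,2]))
b=(P[...,2]>.2)&(P[...,2]<.215); 
E
```

```text
227 [0.56601896 0.02731754 0.203544  ] [5.26215117e-01 1.04947219e-04 1.80145816e-01] [0.60392573 0.06070625 0.21400736]
lid 693 [0.56114717 0.02524441 0.15577641] [ 0.51149035 -0.02101385  0.15005636] [0.61604833 0.08577554 0.1616231 ]
deck [ 0.42089728 -0.1711458   0.0500484 ] [0.73109967 0.22083509 0.07994701] 0.06513645510678895
```

View pics/c3.png

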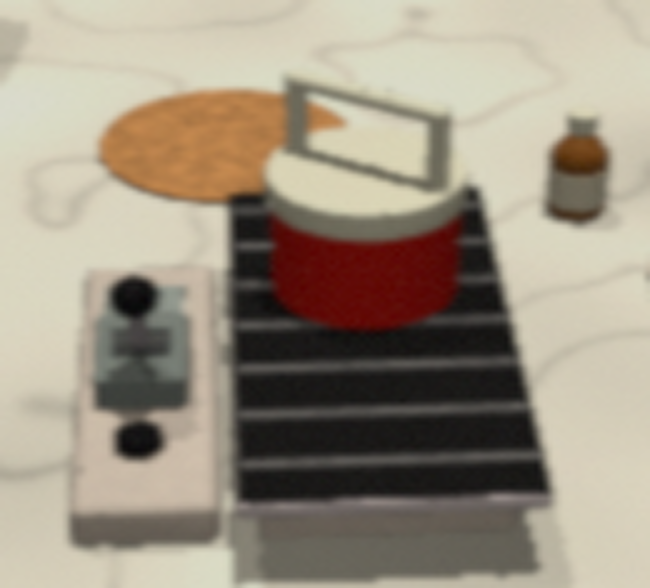

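```bash
cat > plan.py <<'E'
from h import *
import sys
a=list(map(float,sys.argv[1:])); p,r=tool(); M=r.as_matrix()
cy=np.degrees(np.arctan2(M[1,0],M[0,0]))
for i in range(0,len(a),4):
    x,y,z,yaw=a[i:i+4]; yr=np.radians(yaw); X=np.array([np.cos(yr),np.sin(yr),0]); Y=np.array([0,0,-1.]); T=np.c_[X,Y,np.cross(X,Y)]
    s=M.T@(np.array([x,y,z])-p)*100; w=(r.inv()*R.from_matrix(T)).as_rotvec(degrees=True)
    print('row',s.round(2),w.round(2))
o=bot.get_obs(); print('t',round(o['t'],2),'pos',p.round(4),'yaw',cy.round(2),'q',o['q'].round(2),'F',o['contact_force'].round(1),'w',round(o['gripper_width'],3))
E
python3 plan.py .568 .0325 .30 55 .568 .0325 .205 55
python3 - <<'E'
from h import *
print(proj('side',[[.445,-.034,.113]]),'expected in crop',(proj('side',[[.445,-.034,.113]])-[255,170])*[5,4.2])
print(proj('side',[[.568,.0325,.206]]),'crop',(proj('side',[[.568,.0325,.206]])-[255,170])*[5,4.2])
E
```

```text
row [-47.68  -5.17 -53.34] [ 0.02 17.94 -0.09]
row [-47.67   4.33 -53.34] [ 0.02 17.94 -0.09]
t 0.1 pos [0.1979 0.6448 0.2474] yaw 72.94 q [-1.38  0.48  0.02  1.56 -0.01  1.11 -0.08] F [0.4 0.3 0.9] w 1.004
[[281.93833581 240.26864913]] expected in crop [[134.69167904 295.12832636]]
[[328.92424167 192.69742159]] crop [[369.62120836  95.32917068]]
```

Look-alikes, in top-image pixels:
- **Tubes:** the four blue-capped tubes on the pad are at (398,251), (402,270), (446,267) and (404,291). The yellow tube (503,249) and purple tube (384,337) lie off the pad and are excluded.
- **Canister:** white lid with its handle at (292,237). The red cooler in the side view is far away.
- **Lever:** its ball is at (319,287). The ball's projected position in the side view agrees, and the black knob at (334,287) is the dial.

The crops confirm these choices.

>>> move_arm:
  rows:
    - [0,-5.2,0,0,0,0,1]
    - [-8,-5.2,-9,0,6,0,1]
    - [-16,-5.2,-18,0,12,0,1]
    - [-24,-5.2,-27,0,18,0,1]
    - [-32,-5.2,-36,0,18,0,1]
    - [-40,-5.2,-45,0,18,0,1]
    - [-47.7,-5.2,-53.3,0,17.9,0,1]
    - [-47.7,-5.2,-53.3,0,17.9,0,1]
    - [-47.7,-5.2,-53.3,0,17.9,0,1]
    - [-47.7,-5.2,-53.3,0,17.9,0,1]
    - [-47.7,-5.2,-53.3,0,17.9,0,1]
    - [-47.7,-5.2,-53.3,0,17.9,0,1]

```text
t: 1.3
eef_pos: [0.4828, 0.1722, 0.2999]
tool_rot: [-0.627, 0.627, 0.326, -0.327]
contact_force: [0.4, 0.4, -0.6]
gripper_width: 1.002
```

```bash
python3 plan.py .568 .0325 .30 55 .568 .0325 .205 55
```

```text
row [-6.570e+00  1.000e-02 -1.498e+01] [ 0.02  0.05 -0.08]
row [ -6.55   9.51 -14.98] [ 0.02  0.05 -0.08]
t 1.3 pos [0.4828 0.1722 0.2999] yaw 55.05 q [-0.79  0.16  0.37  1.89 -0.06  1.1   0.56] F [ 0.4  0.4 -0.6] w 1.002
```

>>> move_arm:
  rows:
    - [-6.6,0,-15,0,0,0,1]
    - [-6.6,0,-15,0,0,0,1]
    - [-6.6,0,-15,0,0,0,1]
    - [-6.6,0,-15,0,0,0,1]
    - [-6.6,0,-15,0,0,0,1]
    - [-6.6,0,-15,0,0,0,1]
    - [-6.6,0,-15,0,0,0,1]
    - [-6.6,0,-15,0,0,0,1]

```text
t: 2.1
eef_pos: [0.5674, 0.034, 0.3]
tool_rot: [-0.627, 0.627, 0.327, -0.328]
contact_force: [-0.2, 0.1, -0.2]
gripper_width: 0.999
```

```bash
python3 plan.py .568 .0325 .205 55; python3 - <<'E'
from h import *
im,d=shot('side','s1'); a=cv2.resize(im[130:310,255:385],None,fx=4,fy=3.3,interpolation=cv2.INTER_CUBIC); cv2.imwrite('pics/c4.png',a)
E
```

```text
row [-0.08  9.5  -0.13] [-0.02  0.21 -0.06]
t 2.1 pos [0.5674 0.034  0.3   ] yaw 55.21 q [-0.55  0.27  0.47  1.78 -0.13  1.13  0.93] F [-0.2  0.1 -0.2] w 0.999
```

View pics/c4.png

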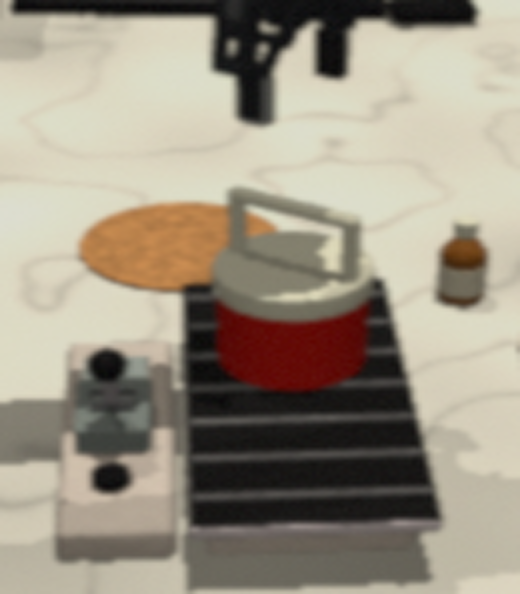

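The open fingers straddle the handle bar, which sits at about (290,205) in the crop. I'll descend and grip.

>>> move_arm:
  rows:
    - [-0.1,4,-0.1,0,0,0,1]
    - [-0.1,7,-0.1,0,0,0,1]
    - [-0.1,9.5,-0.1,0,0,0,1]
    - [-0.1,9.5,-0.1,0,0,0,1]
    - [-0.1,9.5,-0.1,0,0,0,1]
    - [-0.1,9.5,-0.1,0,0,0,0]
    - [-0.1,9.5,-0.1,0,0,0,0]
    - [-0.1,9.5,-0.1,0,0,0,0]
    - [-0.1,9.5,-0.1,0,0,0,0]
    - [-0.1,9.5,-0.1,0,0,0,0]
    - [-0.1,9.5,-0.1,0,0,0,0]
    - [-0.1,9.5,-0.1,0,0,0,0]
  squeeze: 80

```text
t: 3.35
eef_pos: [0.5679, 0.0326, 0.2054]
tool_rot: [-0.627, 0.627, 0.327, -0.328]
contact_force: [-0.3, 0.9, 3.9]
gripper_width: 0.107
```

```bash
python3 plan.py .568 .0325 .26 55 .502 .326 .26 55
```

```text
row [-0.   -5.46 -0.02] [-0.01  0.21 -0.03]
row [20.33 -5.46 22.15] [-0.01  0.21 -0.03]
t 3.35 pos [0.5679 0.0326 0.2054] yaw 55.21 q [-0.52  0.37  0.44  1.88 -0.19  0.93  0.98] F [-0.3  0.9  3.9] w 0.107
```

>>> move_arm:
  rows:
    - [0,-0.5,0,0,0,0,0]
    - [0,-1.5,0,0,0,0,0]
    - [0,-2.7,0,0,0,0,0]
    - [0,-3.9,0,0,0,0,0]
    - [0.4,-4.9,0.4,0,0,0,0]
    - [1.2,-5.4,1.3,0,0,0,0]
    - [2.3,-5.4,2.5,0,0,0,0]
    - [3.6,-5.4,3.9,0,0,0,0]
    - [5,-5.4,5.4,0,0,0,0]
    - [6.4,-5.4,6.9,0,0,0,0]
    - [7.8,-5.4,8.5,0,0,0,0]
    - [9.2,-5.4,10,0,0,0,0]

```text
t: 4.55
eef_pos: [0.5373, 0.1674, 0.2595]
tool_rot: [0.627, -0.626, -0.328, 0.328]
contact_force: [-0.2, -0.5, -5.4]
gripper_width: 0.11
```

```bash
python3 plan.py .502 .326 .26 55;  python3 - <<'E'
from h import *
im,d=shot('side','s2'); a=cv2.resize(im[90:310,225:425],None,fx=3.3,fy=2.7,interpolation=cv2.INTER_CUBIC); cv2.imwrite('pics/c5.png',a)
E
```

```text
row [11.03 -0.05 11.93] [-0.05  0.29 -0.03]
t 4.55 pos [0.5373 0.1674 0.2595] yaw 55.29 q [-0.74  0.29  0.41  1.84 -0.13  1.04  0.68] F [-0.2 -0.5 -5.4] w 0.11
```

View pics/c5.png

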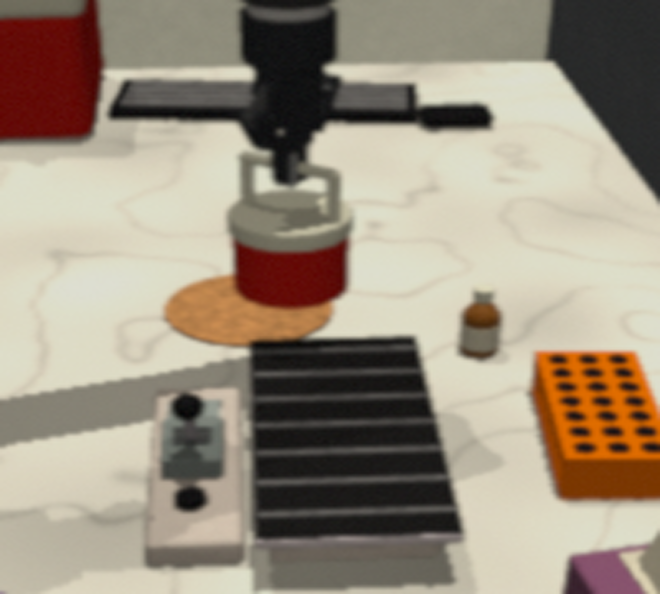

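The canister is lifted and hanging upright at (290,240) in the crop. Next it goes over the mat and down.

>>> move_arm:
  rows:
    - [1.5,0,1.6,0,0,0,0]
    - [3,0,3.2,0,0,0,0]
    - [4.5,0,4.8,0,0,0,0]
    - [6,0,6.5,0,0,0,0]
    - [7.5,0,8.1,0,0,0,0]
    - [8.9,0,9.6,0,0,0,0]
    - [10,0,10.8,0,0,0,0]
    - [10.7,0,11.6,0,0,0,0]
    - [11,0,11.9,0,0,0,0]
    - [11,0,11.9,0,0,0,0]
    - [11,0,11.9,0,0,0,0]
    - [11,0,11.9,0,0,0,0]

```text
t: 5.8
eef_pos: [0.5009, 0.3288, 0.2598]
tool_rot: [0.627, -0.625, -0.329, 0.329]
contact_force: [0.2, -0.2, -5.2]
gripper_width: 0.112
```

```bash
python3 plan.py .502 .326 .142 55
```

```text
row [-0.18 11.78 -0.28] [-0.14  0.45  0.05]
t 5.8 pos [0.5009 0.3288 0.2598] yaw 55.45 q [-0.95  0.35  0.34  1.75 -0.14  1.06  0.41] F [ 0.2 -0.2 -5.2] w 0.112
```

>>> move_arm:
  rows:
    - [-0.2,1.5,-0.3,0,0,0,0]
    - [-0.2,3.5,-0.3,0,0,0,0]
    - [-0.2,5.5,-0.3,0,0,0,0]
    - [-0.2,7.5,-0.3,0,0,0,0]
    - [-0.2,9,-0.3,0,0,0,0]
    - [-0.2,10,-0.3,0,0,0,0]
    - [-0.2,10.7,-0.3,0,0,0,0]
    - [-0.2,11.2,-0.3,0,0,0,0]
    - [-0.2,11.6,-0.3,0,0,0,0]
    - [-0.2,11.8,-0.3,0,0,0,0]
    - [-0.2,11.8,-0.3,0,0,0,0]
    - [-0.2,11.8,-0.3,0,0,0,0]

```text
t: 7.0
eef_pos: [0.5023, 0.3258, 0.1421]
tool_rot: [0.627, -0.625, -0.329, 0.329]
contact_force: [0.3, -0.0, -5.3]
gripper_width: 0.112
```

```bash
python3 plan.py .502 .326 .141 55
```

```text
row [-0.    0.11  0.03] [-0.13  0.45  0.08]
t 7.0 pos [0.5023 0.3258 0.1421] yaw 55.45 q [-0.91  0.48  0.3   1.85 -0.19  0.83  0.46] F [ 0.3 -0.  -5.3] w 0.112
```

Not down yet (still −5.3 N on the wrist), so I'll go 1–3 mm lower.

>>> move_arm:
  rows:
    - [0,0.1,0,0,0,0,0]
    - [0,0.15,0,0,0,0,0]
    - [0,0.2,0,0,0,0,0]
    - [0,0.2,0,0,0,0,0]
    - [0,0.2,0,0,0,0,0]

```text
t: 7.5
eef_pos: [0.5027, 0.3268, 0.1414]
tool_rot: [0.627, -0.625, -0.33, 0.328]
contact_force: [-1.5, 0.7, 5.4]
gripper_width: 0.107
```

Contact (+5.4 N upward). Release and back straight up.

>>> move_arm:
  rows:
    - [0,0,0,0,0,0,1]
    - [0,0,0,0,0,0,1]
    - [0,0,0,0,0,0,1]
    - [0,0,0,0,0,0,1]
    - [0,0,0,0,0,0,1]
    - [0,-1,0,0,0,0,1]
    - [0,-3,0,0,0,0,1]
    - [0,-6,0,0,0,0,1]
    - [0,-9,0,0,0,0,1]
    - [0,-12,0,0,0,0,1]
    - [0,-12,0,0,0,0,1]
    - [0,-12,0,0,0,0,1]

```text
t: 8.7
eef_pos: [0.503, 0.3264, 0.2626]
tool_rot: [0.627, -0.624, -0.331, 0.328]
contact_force: [0.1, 0.8, 0.2]
gripper_width: 0.997
```

```bash
python3 plan.py .5483 -.2522 .26 10; python3 - <<'E'
from h import *
im,d=shot('side','s3'); a=cv2.resize(im[90:310,225:425],None,fx=3.3,fy=2.7,interpolation=cv2.INTER_CUBIC); cv2.imwrite('pics/c6.png',a)
im,d=shot('top','t1'); cv2.imwrite('pics/c7.png',cv2.convertScaleAbs(cv2.resize(im[190:330,150:480],None,fx=2.4,fy=2.4,interpolation=cv2.INTER_CUBIC),alpha=1.8))
E
```

```text
row [-45.1   -0.08 -36.53] [-0.24 45.47  0.28]
t 8.7 pos [0.503  0.3264 0.2626] yaw 55.47 q [-0.95  0.35  0.35  1.75 -0.14  1.06  0.41] F [0.1 0.8 0.2] w 0.997
```

View pics/c6.png

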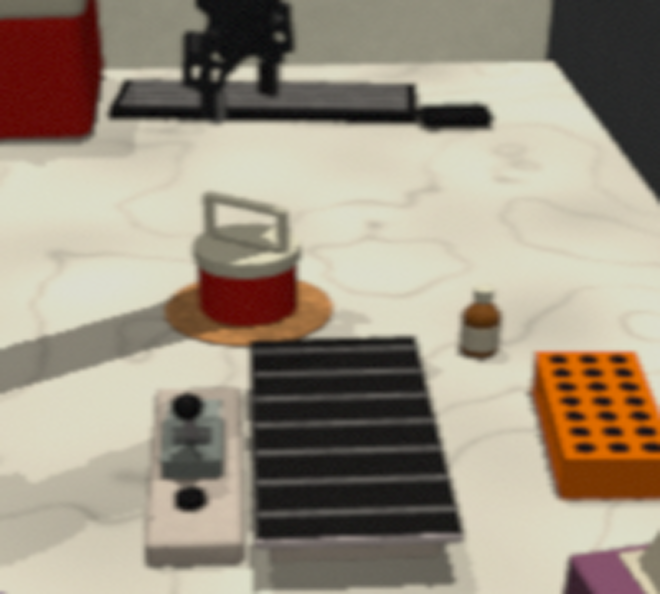

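View pics/c7.png

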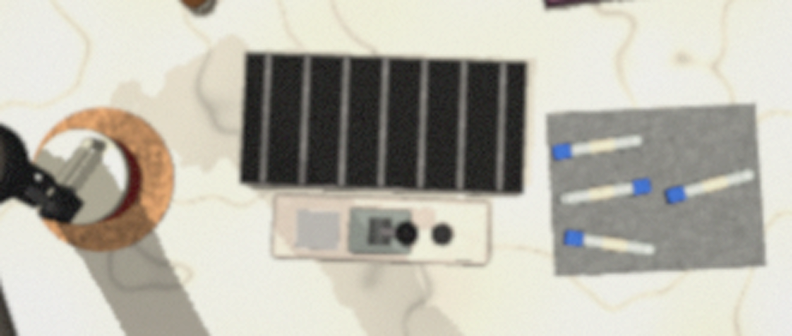

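The canister stands on the mat, released, at (245,280) in the side crop. The four tubes haven't moved. Next is the upper-left tube, A.

```bash
cat > tubes.py <<'E'
from h import *
def find(im,z=.011,box=None):
    # caps by blue; body by bright component around
    hsv=cv2.cvtColor(im,cv2.COLOR_BGR2HSV); m=cv2.inRange(hsv,(100,120,35),(128,255,255)); n,l,s,c=cv2.connectedComponentsWithStats(m)
    return [(c[i],s[i,4]) for i in range(1,n) if s[i,4]>8]
C=np.array([.5687,-.0058]); YAW=np.radians(-1.4)
def rk(p):
    c,s=np.cos(YAW),np.sin(YAW); d=np.array(p)[...,:2]-C; return d@np.array([[c,-s],[s,c]])
def wk(x,y):
    c,s=np.cos(YAW),np.sin(YAW); return C+np.array([c*x-s*y,s*x+c*y])
def padtubes(im):
    x0,x1,y0,y1=372,478,228,312
    g=cv2.cvtColor(im,cv2.COLOR_BGR2HSV); out=[]
    pad=np.zeros(im.shape[:2],np.uint8); 
    w=np.array([[.45+.15,-.19],[.45+.15,-.42],[.40,-.42],[.40,-.19]])
    px=proj('top',np.c_[w,np.full(4,.003)]).astype(np.int32); 
    poly=cv2.convexHull(px); cv2.fillConvexPoly(pad,poly,255)
    med=np.median(im[pad>0],axis=0); diff=np.abs(im.astype(int)-med).max(2)
    m=((diff>28)&(pad>0)).astype(np.uint8); n,l,s,c=cv2.connectedComponentsWithStats(m)
    blue=cv2.inRange(g,(100,120,35),(128,255,255))
    for i in range(1,n):
        if s[i,4]<60 or s[i,4]>400: continue
        v,u=np.where(l==i); q=ray_z('top',np.c_[u,v],.011)[:,:2]; mu=q.mean(0); ax=np.linalg.svd(q-mu,full_matrices=False)[2][0]
        b=blue[v,u]>0
        if b.sum()<5: continue
        if (q[b].mean(0)-mu)@ax<0: ax=-ax
        t=(q-mu)@ax; ce=mu+ax*(t.max()+t.min())/2
        out.append((ce.round(4),round(t.max()-t.min(),4),np.degrees(np.arctan2(ax[1],ax[0])).round(1),s[i,4]))
    return out
E
python3 - <<'E'
from tubes import *
for t in padtubes(cv2.imread('pics/t1.png')): print(t)
for y in(-.11,-.066,-.022,.022,.066,.11): print(y,wk(0,y).round(4))
E
python3 plan.py .5483 -.2522 .2 8.3
```

```text
(array([ 0.5477, -0.2508]), np.float64(0.1022), np.float64(99.5), np.int32(146))
(array([ 0.5017, -0.3736]), np.float64(0.0882), np.float64(105.7), np.int32(135))
(array([ 0.4952, -0.2647]), np.float64(0.0965), np.float64(-80.4), np.int32(140))
(array([ 0.436 , -0.2646]), np.float64(0.1012), np.float64(81.9), np.int32(151))
-0.11 [ 0.566  -0.1158]
-0.066 [ 0.5671 -0.0718]
-0.022 [ 0.5682 -0.0278]
0.022 [0.5692 0.0162]
0.066 [0.5703 0.0602]
0.11 [0.5714 0.1042]
row [-45.04   5.86 -36.59] [-0.21 47.17  0.07]
t 8.8 pos [0.5022 0.326  0.2608] yaw 55.47 q [-0.95  0.35  0.35  1.75 -0.14  1.06  0.41] F [-0.4 -0.5  0.2] w 1.004
```

>>> move_arm:
  rows:
    - [-4.5,0,-3.7,0,6,0,1]
    - [-9,0,-7.3,0,12,0,0.45]
    - [-13,0,-10.7,0,18,0,0.45]
    - [-17,0,-14,0,24,0,0.45]
    - [-21,0,-17,0,30,0,0.45]
    - [-25,0,-20,0,36,0,0.45]
    - [-29,0,-23.5,0,42,0,0.45]
    - [-33,0,-27,0,47.2,0,0.45]
    - [-37,0,-30,0,47.2,0,0.45]
    - [-41,2,-33.4,0,47.2,0,0.45]
    - [-45,4,-36.6,0,47.2,0,0.45]
    - [-45,5.9,-36.6,0,47.2,0,0.45]

```text
t: 10.0
eef_pos: [0.5488, -0.256, 0.1997]
tool_rot: [0.706, -0.705, -0.051, 0.05]
contact_force: [1.5, 0.9, 1.1]
gripper_width: 0.45
```

```bash
python3 plan.py .5483 -.2522 .1 8.3
```

```text
row [-0.01  9.97  0.36] [-0.08 -0.16  0.08]
t 10.0 pos [ 0.5488 -0.256   0.1997] yaw 8.14 q [-0.15  0.48  0.66  1.81 -0.35  0.97  0.8 ] F [1.5 0.9 1.1] w 0.45
```

>>> move_arm:
  rows:
    - [0,5,0.3,0,0,0,0.45]
    - [0,10,0.3,0,0,0,0.45]
    - [0,13.5,0.3,0,0,0,0.45]
    - [0,13.5,0.3,0,0,0,0.45]
    - [0,13.5,0.3,0,0,0,0.45]

```text
t: 10.5
eef_pos: [0.548, -0.253, 0.0645]
tool_rot: [0.706, -0.705, -0.05, 0.05]
contact_force: [-0.0, -0.2, -0.1]
gripper_width: 0.448
```

```bash
python3 plan.py .5483 -.2522 .023 8.3; python3 - <<'E'
from h import *
im,d=shot('side','s4'); a=cv2.resize(im[240:430,210:400],None,fx=4,fy=3.1,interpolation=cv2.INTER_CUBIC); cv2.imwrite('pics/c8.png',a)
E
```

```text
row [0.05 4.15 0.06] [-0.1  -0.18 -0.03]
t 10.5 pos [ 0.548  -0.253   0.0645] yaw 8.12 q [-0.06  0.65  0.54  1.89 -0.49  0.73  0.9 ] F [-0.  -0.2 -0.1] w 0.448
```

View pics/c8.png

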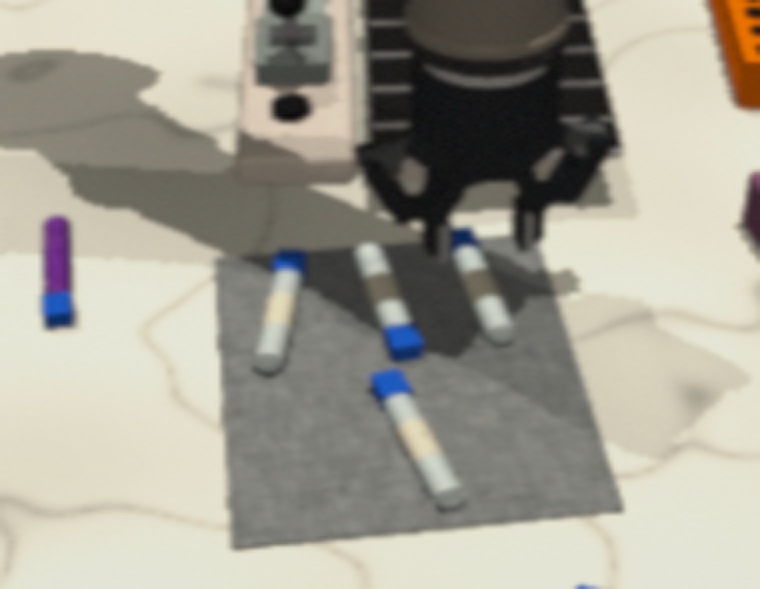

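>>> move_arm:
  rows:
    - [0,2.5,0.1,0,0,0,0.45]
    - [0,4,0.1,0,0,0,0.45]
    - [0,4.1,0.1,0,0,0,0.45]
    - [0,4.1,0.1,0,0,0,0.45]
    - [0,4.1,0.1,0,0,0,0]
    - [0,4.1,0.1,0,0,0,0]
    - [0,4.1,0.1,0,0,0,0]
    - [0,4.1,0.1,0,0,0,0]
    - [0,4.1,0.1,0,0,0,0]
  squeeze: 30

```text
t: 11.45
eef_pos: [0.5496, -0.2528, 0.026]
tool_rot: [0.705, -0.705, -0.051, 0.049]
contact_force: [-1.1, 0.4, 6.6]
gripper_width: 0.169
```

```bash
python3 plan.py .5483 -.2522 .15 88.6 .566 -.1158 .15 88.6
```

```text
row [ -0.08 -12.4    0.07] [  0.15 -80.49   0.17]
row [  3.6  -12.39  13.33] [  0.15 -80.49   0.17]
t 11.45 pos [ 0.5496 -0.2528  0.026 ] yaw 8.11 q [-0.03  0.71  0.5   1.9  -0.53  0.66  0.93] F [-1.1  0.4  6.6] w 0.169
```

The tips touch the pad at TCP z = 26 mm. I'll regrip 4 mm higher so they clear the ribs later.

>>> move_arm:
  rows:
    - [0,0,0,0,0,0,0.35]
    - [0,0,0,0,0,0,0.35]
    - [0,-0.4,0,0,0,0,0.35]
    - [0,-0.4,0,0,0,0,0.35]
    - [0,-0.4,0,0,0,0,0]
    - [0,-0.4,0,0,0,0,0]
    - [0,-0.4,0,0,0,0,0]
    - [0,-0.4,0,0,0,0,0]

```text
t: 12.25
eef_pos: [0.5497, -0.2528, 0.0302]
tool_rot: [0.705, -0.705, -0.051, 0.049]
contact_force: [-0.4, 1.2, 4.7]
gripper_width: 0.153
```

```bash
python3 plan.py .5483 -.2522 .15 88.6 .566 -.1158 .15 88.6
```

```text
row [ -0.08 -11.98   0.08] [  0.16 -80.48   0.18]
row [  3.6  -11.97  13.33] [  0.16 -80.48   0.18]
t 12.25 pos [ 0.5497 -0.2528  0.0302] yaw 8.12 q [-0.04  0.7   0.5   1.9  -0.53  0.67  0.93] F [-0.4  1.2  4.7] w 0.153
```

```bash
python3 - <<'E'
from h import *
im,d=shot('side','s5'); a=cv2.resize(im[270:370,270:390],None,fx=6,fy=6,interpolation=cv2.INTER_CUBIC); cv2.imwrite('pics/c9.png',a)
print(bot.get_obs()['contact_force'])
E
```

```text
[-1.649983    0.76648878  5.11830283]
```

View pics/c9.png

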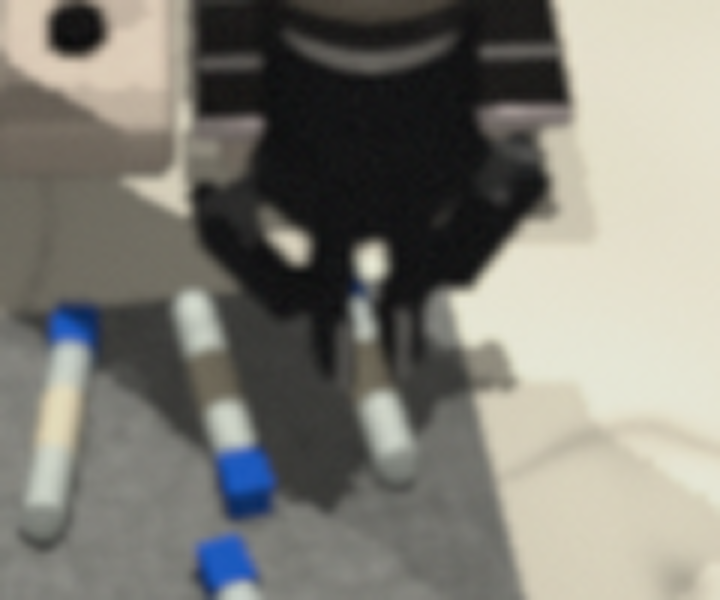

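>>> move_arm:
  rows:
    - [0,-1,0,0,0,0,0]
    - [0,-3,0,0,0,0,0]
    - [0,-6,0,0,0,0,0]
    - [0,-8,0,0,0,0,0]
    - [0,-8,0,0,0,0,0]
    - [0,-8,0,0,0,0,0]

```text
t: 12.9
eef_pos: [0.5495, -0.2526, 0.1104]
tool_rot: [0.705, -0.705, -0.052, 0.048]
contact_force: [-0.3, 0.4, -0.0]
gripper_width: 0.156
```

```bash
python3 plan.py .5483 -.2522 .028 8.3;python3 - <<'E'
from h import *
im,d=shot('side','s6'); a=cv2.resize(im[250:370,270:390],None,fx=6,fy=5,interpolation=cv2.INTER_CUBIC); cv2.imwrite('pics/c10.png',a)
E
```

```text
row [-0.15  8.24  0.06] [ 0.01 -0.18  0.26]
t 12.9 pos [ 0.5495 -0.2526  0.1104] yaw 8.12 q [-0.1   0.59  0.59  1.88 -0.45  0.81  0.86] F [-0.3  0.4 -0. ] w 0.156
```

View pics/c10.png

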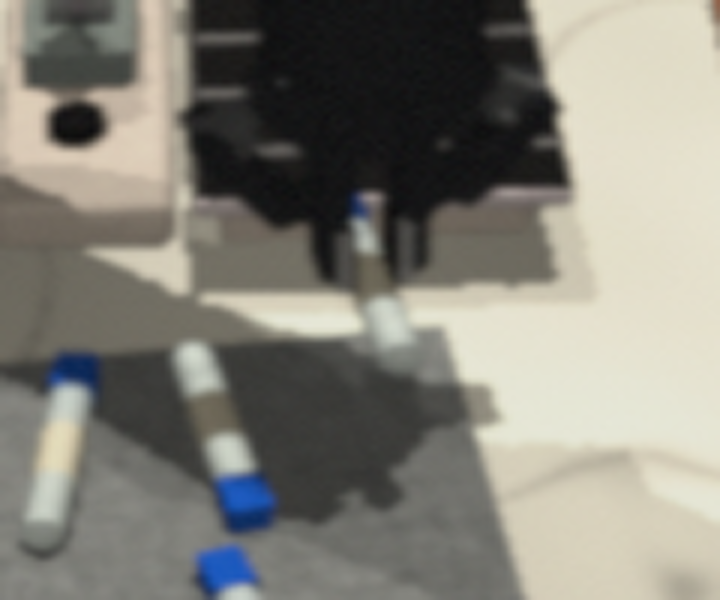

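The tube is held and level at (375,275) in the crop. I'll turn it and carry it over channel −110.

>>> move_arm:
  rows:
    - [0,-2,0,0,-8,0,0]
    - [0,-4,1,0,-16,0,0]
    - [0.3,-4,2.5,0,-24,0,0]
    - [0.7,-4,4,0,-32,0,0]
    - [1.1,-4,5.5,0,-40,0,0]
    - [1.5,-4,7,0,-48,0,0]
    - [2,-4,8.5,0,-56,0,0]
    - [2.5,-4,10,0,-64,0,0]
    - [3,-4,11.5,0,-72,0,0]
    - [3.6,-4,13.3,0,-80.5,0,0]
    - [3.6,-4,13.3,0,-80.5,0,0]
    - [3.6,-4,13.3,0,-80.5,0,0]

```text
t: 14.15
eef_pos: [0.565, -0.1158, 0.1489]
tool_rot: [-0.506, 0.507, 0.494, -0.493]
contact_force: [-0.3, -0.2, 0.5]
gripper_width: 0.153
```

```bash
python3 plan.py .566 -.1158 .1 88.6;python3 - <<'E'
from h import *
im,d=shot('side','s7'); a=cv2.resize(im[180:320,250:390],None,fx=5.5,fy=4.2,interpolation=cv2.INTER_CUBIC); cv2.imwrite('pics/c11.png',a)
E
```

```text
row [-0.01  4.89 -0.09] [ 0.07 -0.11  0.06]
t 14.15 pos [ 0.565  -0.1158  0.1489] yaw 88.49 q [-0.11  0.44  0.26  1.9  -0.15  0.82  1.77] F [-0.3 -0.2  0.5] w 0.153
```

View pics/c11.png

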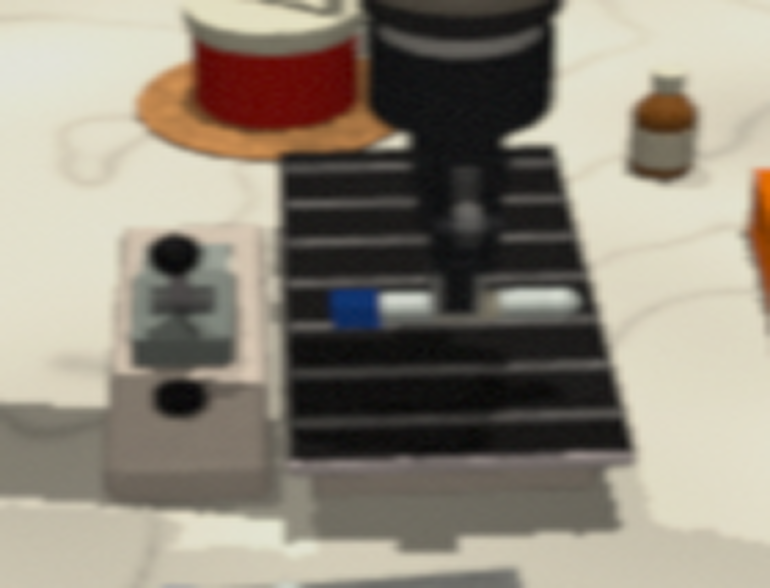

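The tube is level, with its cap at (355,307) towards the panel. Lowering it now.

>>> move_arm:
  rows:
    - [0,2,-0.1,0,0,0,0]
    - [0,4,-0.1,0,0,0,0]
    - [0,5,-0.1,0,0,0,0]
    - [0,5.4,-0.1,0,0,0,0]
    - [0,5.6,-0.1,0,0,0,0]
    - [0,5.6,-0.1,0,0,0,0]

```text
t: 14.8
eef_pos: [0.5663, -0.1169, 0.0935]
tool_rot: [-0.507, 0.507, 0.494, -0.492]
contact_force: [0.3, 0.5, -0.1]
gripper_width: 0.156
```

>>> move_arm:
  rows:
    - [0,0.1,0,0,0,0,0]
    - [0,0.2,0,0,0,0,0]
    - [0,0.3,0,0,0,0,0]
    - [0,0.3,0,0,0,0,0]

```text
t: 15.2
eef_pos: [0.567, -0.1171, 0.0921]
tool_rot: [-0.506, 0.508, 0.494, -0.492]
contact_force: [-2.9, 0.3, 10.8]
gripper_width: 0.157
```

>>> move_arm:
  rows:
    - [0,0,0,0,0,0,0.33]
    - [0,0,0,0,0,0,0.33]
    - [0,0,0,0,0,0,0.33]
    - [0,-0.5,0,0,0,0,0.33]
    - [0,-2,0,0,0,0,0.33]
    - [0,-5,0,0,0,0,0.33]
    - [0,-8,0,0,0,0,0.33]
    - [0,-10,0,0,0,0,0.45]
    - [0,-10,0,0,0,0,0.45]

```text
t: 16.1
eef_pos: [0.5688, -0.1177, 0.1964]
tool_rot: [-0.505, 0.51, 0.495, -0.49]
contact_force: [0.1, 0.5, -0.3]
gripper_width: 0.455
```

```bash
python3 plan.py .4946 -.2622 .19 9.3;python3 - <<'E'
from tubes import *
im,d=shot('side','s8'); a=cv2.resize(im[180:430,240:390],None,fx=3.5,fy=2.4,interpolation=cv2.INTER_CUBIC); cv2.imwrite('pics/c12.png',a)
E
```

```text
row [-14.66   0.56   7.01] [ 0.49 79.06  0.44]
t 16.1 pos [ 0.5688 -0.1177  0.1964] yaw 88.36 q [-0.12  0.38  0.28  1.86 -0.13  0.91  1.76] F [ 0.1  0.5 -0.3] w 0.455
```

View pics/c12.png

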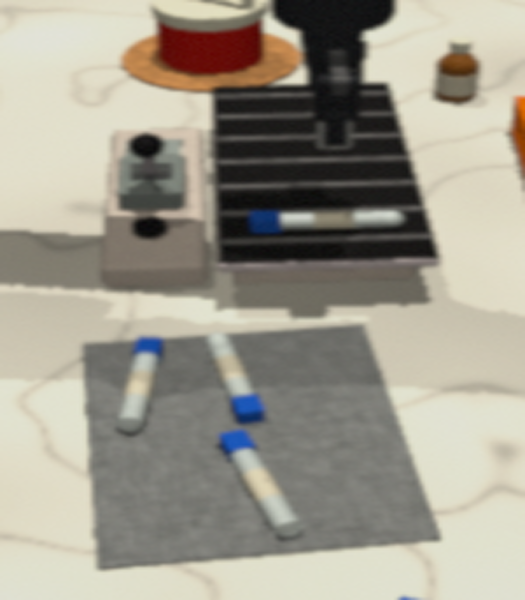

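Tube A lies in channel −110 with its cap at (265,222) towards the panel. Next is tube B, whose cap points away.

>>> move_arm:
  rows:
    - [-1,0.6,0,0,8,0,0.45]
    - [-3,0.6,1,0,16,0,0.45]
    - [-5,0.6,2,0,24,0,0.45]
    - [-7,0.6,3,0,32,0,0.45]
    - [-9,0.6,4,0,40,0,0.45]
    - [-11,0.6,5,0,48,0,0.45]
    - [-13,0.6,6,0,56,0,0.45]
    - [-14.7,0.6,7,0.4,64,0.3,0.45]
    - [-14.7,0.6,7,0.4,72,0.4,0.45]
    - [-14.7,0.6,7,0.5,79.1,0.4,0.45]
    - [-14.7,0.6,7,0.5,79.1,0.4,0.45]
    - [-14.7,0.6,7,0.5,79.1,0.4,0.45]

```text
t: 17.35
eef_pos: [0.4934, -0.2619, 0.1874]
tool_rot: [0.705, -0.704, -0.057, 0.06]
contact_force: [0.2, -1.2, -0.9]
gripper_width: 0.453
```

```bash
python3 - <<'E'
from tubes import *
E
python3 plan.py .4946 -.2622 .029 9.3
```

```text
row [ 0.17 15.84 -0.07] [-0.09  0.17 -0.19]
t 17.35 pos [ 0.4934 -0.2619  0.1874] yaw 9.48 q [-0.12  0.41  0.63  1.93 -0.31  0.9   0.84] F [ 0.2 -1.2 -0.9] w 0.453
```

>>> move_arm:
  rows:
    - [0.1,5,-0.1,0,0,0,0.45]
    - [0.1,10,-0.1,0,0,0,0.45]
    - [0.1,13.5,-0.1,0,0,0,0.45]
    - [0.1,15,-0.1,0,0,0,0.45]
    - [0.1,15.8,-0.1,0,0,0,0.45]
    - [0.1,15.8,-0.1,0,0,0,0.45]
    - [0.1,15.8,-0.1,0,0,0,0]
    - [0.1,15.8,-0.1,0,0,0,0]
    - [0.1,15.8,-0.1,0,0,0,0]
    - [0.1,15.8,-0.1,0,0,0,0]
    - [0.1,15.8,-0.1,0,0,0,0]

```text
t: 18.45
eef_pos: [0.4951, -0.2632, 0.031]
tool_rot: [0.705, -0.705, -0.058, 0.059]
contact_force: [0.3, 0.3, 6.9]
gripper_width: 0.146
```

```bash
python3 plan.py .5682 -.0278 .15 -91.4
```

```text
row [ 11.08 -11.91  22.02] [ 3.0000e-02  1.0088e+02 -4.0000e-02]
t 18.45 pos [ 0.4951 -0.2632  0.031 ] yaw 9.48 q [ 0.02  0.64  0.47  2.   -0.5   0.61  0.99] F [0.3 0.3 6.9] w 0.146
```

The grip is close to the tube's equator (it is narrower than before). I'll reopen and regrip 5 mm lower.

>>> move_arm:
  rows:
    - [0,0,0,0,0,0,0.4]
    - [0,0,0,0,0,0,0.4]
    - [0,0.7,0,0,0,0,0.4]
    - [0,0.7,0,0,0,0,0.4]
    - [0,0.7,0,0,0,0,0.4]

```text
t: 18.95
eef_pos: [0.4947, -0.263, 0.0235]
tool_rot: [0.705, -0.704, -0.058, 0.059]
contact_force: [0.2, 0.2, 0.9]
gripper_width: 0.403
```

>>> move_arm:
  rows:
    - [0,0,0,0,0,0,0]
    - [0,0,0,0,0,0,0]
    - [0,0,0,0,0,0,0]
    - [0,0,0,0,0,0,0]

```text
t: 19.35
eef_pos: [0.4947, -0.263, 0.0235]
tool_rot: [0.705, -0.704, -0.058, 0.059]
contact_force: [0.7, -0.5, -0.4]
gripper_width: 0.163
```

```bash
python3 plan.py .5682 -.0278 .15 -91.4
```

```text
row [ 11.11 -12.65  22.  ] [ 6.0000e-02  1.0088e+02 -1.0000e-01]
t 19.35 pos [ 0.4947 -0.263   0.0235] yaw 9.48 q [ 0.03  0.66  0.46  2.   -0.5   0.6   1.  ] F [ 0.7 -0.5 -0.4] w 0.163
```

Clean grip. Lift, turn and carry it to channel −22.

>>> move_arm:
  rows:
    - [0,-2,0,0,0,0,0]
    - [0,-6,0,0,0,0,0]
    - [0,-10,0,0,8,0,0]
    - [1,-12.6,2,0,16,0,0]
    - [2.5,-12.6,5,0,24,0,0]
    - [4,-12.6,8,0,32,0,0]
    - [5.5,-12.6,11,0,40,0,0]
    - [7,-12.6,14,0,48,0,0]
    - [8.5,-12.6,17,0,56,0,0]
    - [10,-12.6,20,0,64,0,0]
    - [11.1,-12.6,22,0,72,0,0]
    - [11.1,-12.6,22,0,80,0,0]

```text
t: 20.55
eef_pos: [0.5694, -0.023, 0.149]
tool_rot: [0.578, -0.577, 0.409, -0.407]
contact_force: [0.1, -1.2, 0.4]
gripper_width: 0.171
```

```bash
python3 plan.py .5682 -.0278 .15 -91.4
```

```text
row [ 0.42 -0.1  -0.28] [ 0.08 20.95 -0.13]
t 20.55 pos [ 0.5694 -0.023   0.149 ] yaw -70.45 q [-0.77  0.63  0.98  1.94 -0.65  0.93 -0.69] F [ 0.1 -1.2  0.4] w 0.171
```

>>> move_arm:
  rows:
    - [0.2,0,-0.1,0,7,0,0]
    - [0.4,0,-0.2,0,14,0,0]
    - [0.4,0,-0.3,0,21,0,0]
    - [0.4,0,-0.3,0,21,0,0]
    - [0.4,0,-0.3,0,21,0,0]

```text
t: 21.05
eef_pos: [0.5679, -0.0276, 0.1488]
tool_rot: [0.494, -0.495, 0.506, -0.505]
contact_force: [0.5, 0.7, -0.2]
gripper_width: 0.171
```

```bash
python3 plan.py .5682 -.0278 .0865 -91.4;python3 - <<'E'
from h import *
im,d=shot('side','s9'); a=cv2.resize(im[180:320,250:390],None,fx=5.5,fy=4.2,interpolation=cv2.INTER_CUBIC); cv2.imwrite('pics/c13.png',a)
E
```

```text
row [0.03 6.23 0.05] [ 0.12  0.14 -0.09]
t 21.05 pos [ 0.5679 -0.0276  0.1488] yaw -91.26 q [-0.81  0.68  1.07  1.95 -0.73  0.97 -0.97] F [ 0.5  0.7 -0.2] w 0.171
```

View pics/c13.png

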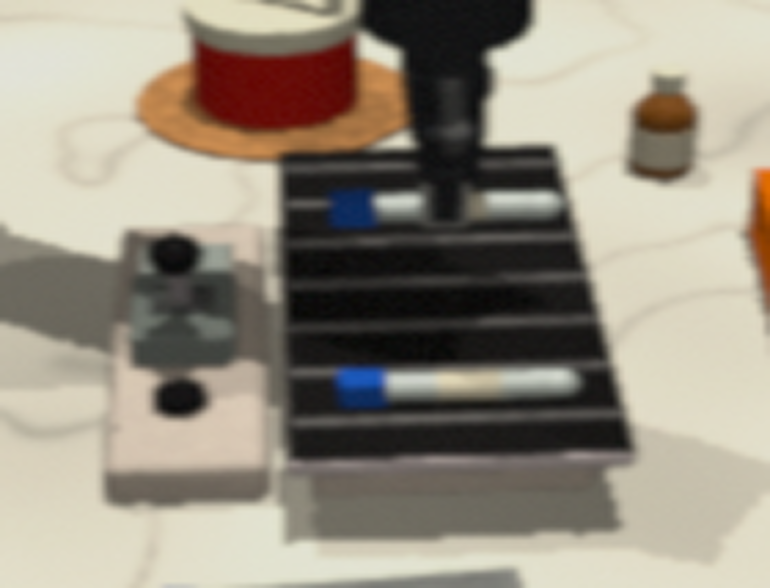

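Tube B is level, cap at (352,207) towards the panel. Lowering and releasing.

>>> move_arm:
  rows:
    - [0,2,0,0,0,0,0]
    - [0,4,0,0,0,0,0]
    - [0,5.5,0,0,0,0,0]
    - [0,6,0,0,0,0,0]
    - [0,6.2,0,0,0,0,0]
    - [0,6.25,0,0,0,0,0]
    - [0,6.3,0,0,0,0,0]

```text
t: 21.8
eef_pos: [0.5683, -0.0277, 0.0866]
tool_rot: [0.495, -0.494, 0.506, -0.505]
contact_force: [0.1, -0.0, 0.3]
gripper_width: 0.169
```

>>> move_arm:
  rows:
    - [0,0.1,0,0,0,0,0]
    - [0,0.15,0,0,0,0,0]
    - [0,0.15,0,0,0,0,0]

```text
t: 22.1
eef_pos: [0.5686, -0.0277, 0.0854]
tool_rot: [0.495, -0.494, 0.506, -0.505]
contact_force: [0.1, 0.7, 1.4]
gripper_width: 0.169
```

>>> move_arm:
  rows:
    - [0,0,0,0,0,0,0.33]
    - [0,0,0,0,0,0,0.33]
    - [0,0,0,0,0,0,0.33]
    - [0,-0.5,0,0,0,0,0.33]
    - [0,-2,0,0,0,0,0.33]
    - [0,-5,0,0,0,0,0.33]
    - [0,-8,0,0,0,0,0.33]
    - [0,-10,0,0,0,0,0.45]
    - [0,-10,0,0,0,0,0.45]

```text
t: 23.0
eef_pos: [0.5704, -0.0286, 0.1891]
tool_rot: [-0.496, 0.492, -0.505, 0.506]
contact_force: [0.4, 0.1, -0.2]
gripper_width: 0.451
```

```bash
python3 plan.py .5045 -.3822 .17 13.8;python3 - <<'E'
from tubes import *
im,d=shot('side','s10'); a=cv2.resize(im[180:430,240:390],None,fx=3.5,fy=2.4,interpolation=cv2.INTER_CUBIC); cv2.imwrite('pics/c14.png',a)
im,d=shot('top','t2')
for t in padtubes(im): print(t)
E
```

```text
row [35.51  1.79 -5.8 ] [  -0.35 -105.09    0.19]
t 23.0 pos [ 0.5704 -0.0286  0.1891] yaw -91.29 q [-0.85  0.63  1.13  1.92 -0.68  1.03 -1.01] F [ 0.4  0.1 -0.2] w 0.451
(array([ 0.5017, -0.374 ]), np.float64(0.0874), np.float64(105.8), np.int32(134))
(array([ 0.4359, -0.2645]), np.float64(0.1012), np.float64(82.0), np.int32(150))
```

View pics/c14.png

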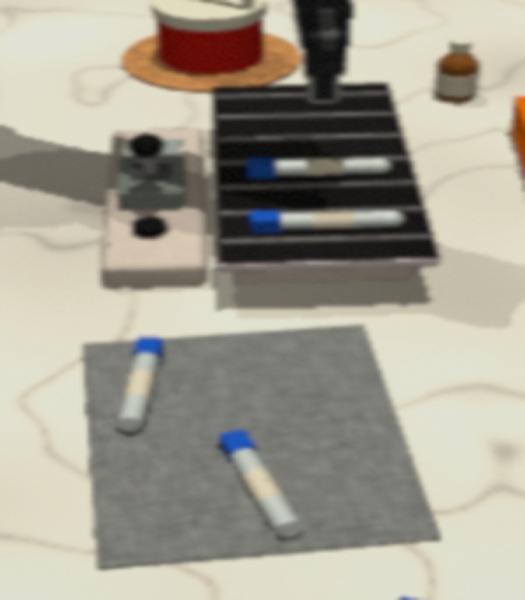

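B is in channel −22. Tubes C and D are where they were, so C is next.

>>> move_arm:
  rows:
    - [2,0,0,0,-8,0,0.45]
    - [5,0,0,0,-16,0,0.45]
    - [8,0,-1,0,-24,0,0.45]
    - [11,0,-1.5,0,-32,0,0.45]
    - [14,0,-2,0,-40,0,0.45]
    - [17,0,-2.5,0,-48,0,0.45]
    - [20,0,-3,0,-56,0,0.45]
    - [23,0,-3.5,0,-64,0,0.45]
    - [26,0,-4,0,-72,0,0.45]
    - [29,0,-4.5,0,-80,0,0.45]
    - [32,1,-5,0,-88,0,0.45]
    - [35.5,1.8,-5.8,-0.2,-96,0.1,0.45]

```text
t: 24.3
eef_pos: [0.5026, -0.3812, 0.1656]
tool_rot: [0.708, -0.705, -0.031, 0.033]
contact_force: [0.6, 0.1, 0.1]
gripper_width: 0.452
```

```bash
python3 plan.py .5045 -.3822 .10 13.8
```

```text
row [ 0.2   6.56 -0.14] [-0.22 -8.65 -0.16]
t 24.3 pos [ 0.5026 -0.3812  0.1656] yaw 5.15 q [ 0.11  0.56  0.62  1.77 -0.39  0.94  0.98] F [0.6 0.1 0.1] w 0.452
```

>>> move_arm:
  rows:
    - [0.2,3,-0.1,0,-5,0,0.45]
    - [0.2,6,-0.1,-0.2,-8.6,-0.2,0.45]
    - [0.2,6.5,-0.1,-0.2,-8.6,-0.2,0.45]
    - [0.2,6.5,-0.1,-0.2,-8.6,-0.2,0.45]
    - [0.2,6.5,-0.1,-0.2,-8.6,-0.2,0.45]

```text
t: 24.8
eef_pos: [0.505, -0.3821, 0.1016]
tool_rot: [-0.702, 0.702, 0.085, -0.084]
contact_force: [0.7, -0.2, 0.1]
gripper_width: 0.454
```

```bash
python3 plan.py .5045 -.3822 .0235 13.8;python3 - <<'E'
from h import *
im,d=shot('side','s11'); a=cv2.resize(im[300:430,240:390],None,fx=5,fy=4.5,interpolation=cv2.INTER_CUBIC); cv2.imwrite('pics/c15.png',a)
E
```

```text
row [-0.07  7.81  0.01] [ 0.04 -0.11  0.08]
t 24.8 pos [ 0.505  -0.3821  0.1016] yaw 13.69 q [ 0.17  0.63  0.53  1.8  -0.42  0.82  1.15] F [ 0.7 -0.2  0.1] w 0.454
```

View pics/c15.png

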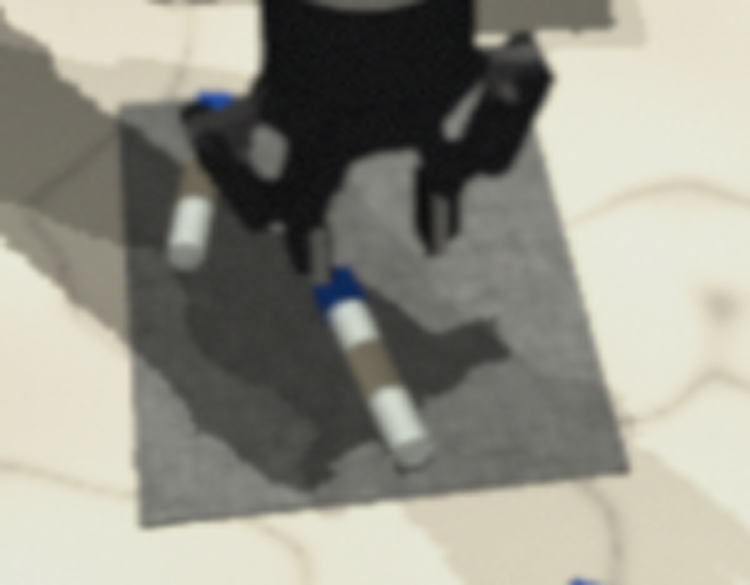

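>>> move_arm:
  rows:
    - [-0.1,4,0,0,0,0,0.45]
    - [-0.1,6.5,0,0,0,0,0.45]
    - [-0.1,7.6,0,0,0,0,0.45]
    - [-0.1,7.8,0,0,0,0,0.45]
    - [-0.1,7.8,0,0,0,0,0.45]
    - [-0.1,7.8,0,0,0,0,0]
    - [-0.1,7.8,0,0,0,0,0]
    - [-0.1,7.8,0,0,0,0,0]
    - [-0.1,7.8,0,0,0,0,0]

```text
t: 25.75
eef_pos: [0.5053, -0.3832, 0.0255]
tool_rot: [-0.701, 0.703, 0.086, -0.083]
contact_force: [-1.7, 1.4, 6.8]
gripper_width: 0.168
```

```bash
python3 plan.py .5703 .0602 .15 88.6
```

```text
row [ 16.86 -12.5   41.51] [  0.27 -74.91   0.08]
t 25.75 pos [ 0.5053 -0.3832  0.0255] yaw 13.69 q [ 0.22  0.73  0.46  1.83 -0.49  0.69  1.2 ] F [-1.7  1.4  6.8] w 0.168
```

>>> move_arm:
  rows:
    - [0,-2,0,0,0,0,0]
    - [0,-6,0,0,0,0,0]
    - [0,-10,0,0,-8,0,0]
    - [1.5,-12.5,4,0,-16,0,0]
    - [3.4,-12.5,8.3,0,-24,0,0]
    - [5.2,-12.5,12.6,0,-32,0,0]
    - [6.9,-12.5,17,0,-40,0,0]
    - [8.6,-12.5,21.3,0,-48,0,0]
    - [10.4,-12.5,25.6,0,-56,0,0]
    - [12.2,-12.5,30,0.2,-64,0,0]
    - [14,-12.5,34.5,0.2,-70,0,0]
    - [15.5,-12.5,38,0.3,-74.9,0.1,0]

```text
t: 26.95
eef_pos: [0.5655, 0.0262, 0.1507]
tool_rot: [0.505, -0.504, -0.496, 0.495]
contact_force: [0.3, 0.7, 0.1]
gripper_width: 0.17
```

```bash
python3 plan.py .5703 .0602 .15 88.6
```

```text
row [ 3.41  0.07 -0.42] [0.02 0.34 0.06]
t 26.95 pos [0.5655 0.0262 0.1507] yaw 88.94 q [-0.31  0.42  0.2   1.92 -0.11  0.81  1.5 ] F [0.3 0.7 0.1] w 0.17
```

>>> move_arm:
  rows:
    - [2,0,-0.3,0,0.3,0,0]
    - [3.4,0,-0.4,0,0.3,0,0]
    - [3.4,0,-0.4,0,0.3,0,0]
    - [3.4,0,-0.4,0,0.3,0,0]

```text
t: 27.35
eef_pos: [0.5699, 0.0584, 0.1508]
tool_rot: [-0.506, 0.506, 0.494, -0.494]
contact_force: [-0.3, -1.1, -0.7]
gripper_width: 0.171
```

```bash
python3 plan.py .5703 .0602 .0885 88.6;python3 - <<'E'
from h import *
im,d=shot('side','s12'); a=cv2.resize(im[180:320,250:390],None,fx=5.5,fy=4.2,interpolation=cv2.INTER_CUBIC); cv2.imwrite('pics/c16.png',a)
E
```

```text
row [ 0.18  6.23 -0.03] [ 0.02 -0.05 -0.  ]
t 27.35 pos [0.5699 0.0584 0.1508] yaw 88.55 q [-0.36  0.43  0.19  1.9  -0.11  0.82  1.43] F [-0.3 -1.1 -0.7] w 0.171
```

View pics/c16.png

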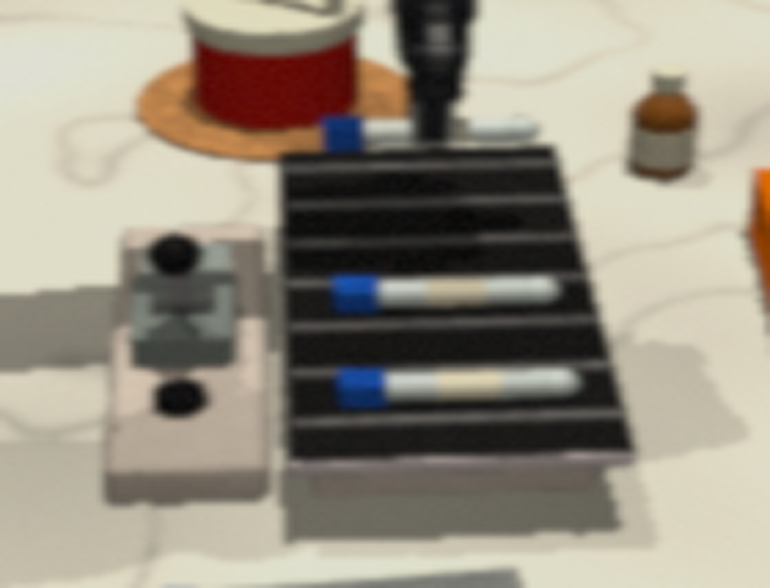

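>>> move_arm:
  rows:
    - [0.2,2,0,0,0,0,0]
    - [0.2,4,0,0,0,0,0]
    - [0.2,5.5,0,0,0,0,0]
    - [0.2,6,0,0,0,0,0]
    - [0.2,6.2,0,0,0,0,0]
    - [0.2,6.3,0,0,0,0,0]
    - [0.2,6.35,0,0,0,0,0]

```text
t: 28.1
eef_pos: [0.5705, 0.0598, 0.0879]
tool_rot: [-0.506, 0.507, 0.494, -0.493]
contact_force: [-0.1, 0.5, 0.3]
gripper_width: 0.169
```

>>> move_arm:
  rows:
    - [0,0.1,0,0,0,0,0]
    - [0,0.2,0,0,0,0,0]
    - [0,0.2,0,0,0,0,0]

```text
t: 28.4
eef_pos: [0.571, 0.0599, 0.0874]
tool_rot: [-0.506, 0.507, 0.494, -0.493]
contact_force: [-3.8, -0.5, 9.7]
gripper_width: 0.171
```

>>> move_arm:
  rows:
    - [0,0,0,0,0,0,0.33]
    - [0,0,0,0,0,0,0.33]
    - [0,0,0,0,0,0,0.33]
    - [0,-0.5,0,0,0,0,0.33]
    - [0,-2,0,0,0,0,0.33]
    - [0,-5,0,0,0,0,0.33]
    - [0,-8,0,0,0,0,0.33]
    - [0,-10,0,0,0,0,0.45]
    - [0,-10,0,0,0,0,0.45]

```text
t: 29.3
eef_pos: [0.573, 0.06, 0.1917]
tool_rot: [-0.505, 0.508, 0.496, -0.49]
contact_force: [-0.2, -0.3, 0.3]
gripper_width: 0.45
```

```bash
python3 plan.py .4361 -.2666 .18 -7.9;python3 - <<'E'
from tubes import *
im,d=shot('side','s13'); a=cv2.resize(im[180:430,240:390],None,fx=3.5,fy=2.4,interpolation=cv2.INTER_CUBIC); cv2.imwrite('pics/c17.png',a)
im,d=shot('top','t3')
for t in padtubes(im): print(t)
E
```

```text
row [-33.02   0.98  12.81] [ 0.28 96.35  0.55]
t 29.3 pos [0.573  0.06   0.1917] yaw 88.45 q [-0.37  0.37  0.2   1.87 -0.1   0.9   1.42] F [-0.2 -0.3  0.3] w 0.45
(array([ 0.4359, -0.2645]), np.float64(0.1012), np.float64(82.0), np.int32(150))
```

View pics/c17.png

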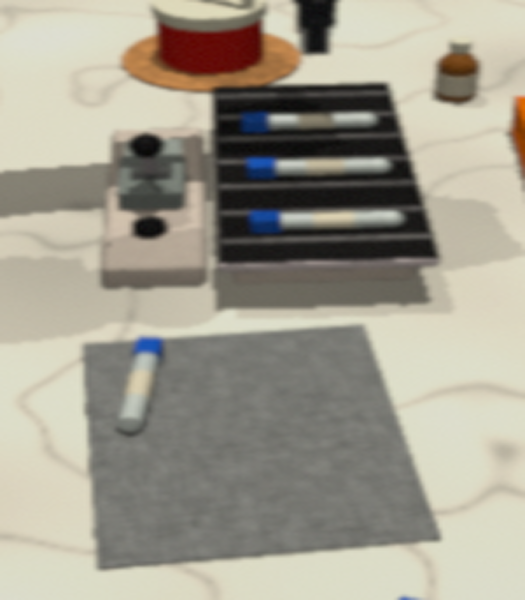

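C is in channel 66. The last tube, D, is unmoved.

>>> move_arm:
  rows:
    - [-2,0,1,0,8,0,0.45]
    - [-5,0,2,0,16,0,0.45]
    - [-8,0,3,0,24,0,0.45]
    - [-11,0,4.2,0,32,0,0.45]
    - [-14,0,5.4,0,40,0,0.45]
    - [-17,0,6.6,0,48,0,0.45]
    - [-20,0,7.8,0,56,0,0.45]
    - [-23,0,9,0,64,0,0.45]
    - [-26,0,10.2,0,72,0,0.45]
    - [-29,0.5,11.4,0.2,80,0.3,0.45]
    - [-33,1,12.8,0.3,88,0.5,0.45]
    - [-33,1,12.8,0.3,96.4,0.5,0.45]

```text
t: 30.6
eef_pos: [0.4303, -0.2716, 0.1768]
tool_rot: [-0.704, 0.706, -0.057, 0.051]
contact_force: [-1.1, 0.3, 0.4]
gripper_width: 0.45
```

```bash
python3 plan.py .4361 -.2666 .10 -7.9
```

```text
row [0.55 7.67 0.61] [ 0.2  -0.84 -0.42]
t 30.6 pos [ 0.4303 -0.2716  0.1768] yaw -8.74 q [-0.12  0.35  0.69  2.05 -0.29  0.84  0.58] F [-1.1  0.3  0.4] w 0.45
```

>>> move_arm:
  rows:
    - [0.5,4,0.6,0.2,-0.8,-0.4,0.45]
    - [0.5,7.7,0.6,0.2,-0.8,-0.4,0.45]
    - [0.5,11,0.6,0.2,-0.8,-0.4,0.45]
    - [0.5,11,0.6,0.2,-0.8,-0.4,0.45]
    - [0.5,11,0.6,0.2,-0.8,-0.4,0.45]

```text
t: 31.1
eef_pos: [0.4346, -0.2668, 0.0665]
tool_rot: [0.705, -0.705, 0.05, -0.048]
contact_force: [0.5, 1.3, -0.2]
gripper_width: 0.452
```

```bash
python3 plan.py .4361 -.2666 .0245 -7.9;python3 - <<'E'
from h import *
im,d=shot('side','s14'); a=cv2.resize(im[260:400,220:390],None,fx=4.5,fy=4.2,interpolation=cv2.INTER_CUBIC); cv2.imwrite('pics/c18.png',a)
E
```

```text
row [0.16 4.2  0.04] [-0.   -0.07 -0.15]
t 31.1 pos [ 0.4346 -0.2668  0.0665] yaw -7.97 q [ 0.    0.53  0.54  2.11 -0.47  0.62  0.73] F [ 0.5  1.3 -0.2] w 0.452
```

View pics/c18.png

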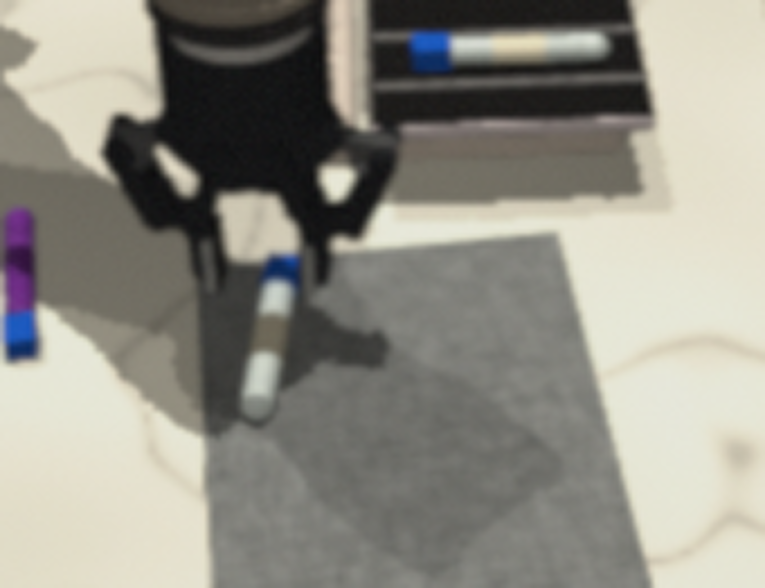

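>>> move_arm:
  rows:
    - [0.2,2,0,0,0,0,0.45]
    - [0.2,3.6,0,0,0,0,0.45]
    - [0.2,4.2,0,0,0,0,0.45]
    - [0.2,4.2,0,0,0,0,0.45]
    - [0.2,4.2,0,0,0,0,0]
    - [0.2,4.2,0,0,0,0,0]
    - [0.2,4.2,0,0,0,0,0]
    - [0.2,4.2,0,0,0,0,0]
    - [0.2,4.2,0,0,0,0,0]

```text
t: 32.05
eef_pos: [0.4381, -0.2679, 0.0267]
tool_rot: [-0.705, 0.706, -0.049, 0.05]
contact_force: [-1.1, -0.2, 6.7]
gripper_width: 0.169
```

```bash
python3 plan.py .5714 .1042 .16 88.6
```

```text
row [  8.06 -13.34  38.69] [ 1.100e-01 -9.658e+01  4.000e-02]
t 32.05 pos [ 0.4381 -0.2679  0.0267] yaw -7.98 q [ 0.05  0.6   0.47  2.12 -0.53  0.54  0.78] F [-1.1 -0.2  6.7] w 0.169
```

>>> move_arm:
  rows:
    - [0,-2,0,0,0,0,0]
    - [0,-6,0,0,-8,0,0]
    - [0,-10,0,0,-16,0,0]
    - [0.8,-13.3,4,0,-24,0,0]
    - [1.7,-13.3,8.3,0,-32,0,0]
    - [2.6,-13.3,12.6,0,-40,0,0]
    - [3.5,-13.3,17,0,-48,0,0]
    - [4.4,-13.3,21.3,0,-56,0,0]
    - [5.3,-13.3,25.6,0,-64,0,0]
    - [6.2,-13.3,30,0,-72,0,0]
    - [7.2,-13.3,34.5,0,-80,0,0]
    - [8,-13.3,38.6,0.1,-88,0,0]

```text
t: 33.25
eef_pos: [0.5713, 0.1056, 0.1603]
tool_rot: [-0.54, 0.54, 0.457, -0.456]
contact_force: [1.0, -0.4, -0.0]
gripper_width: 0.17
```

```bash
python3 plan.py .5714 .1042 .15 88.6
```

```text
row [-0.14  1.03 -0.03] [ 0.1  -8.21  0.05]
t 33.25 pos [0.5713 0.1056 0.1603] yaw 80.39 q [-0.44  0.42  0.19  1.88 -0.1   0.85  1.21] F [ 1.  -0.4 -0. ] w 0.17
```

>>> move_arm:
  rows:
    - [-0.1,1,0,0.1,-5,0,0]
    - [-0.1,1,0,0.1,-8.2,0,0]
    - [-0.1,1,0,0.1,-8.2,0,0]
    - [-0.1,1,0,0.1,-8.2,0,0]

```text
t: 33.65
eef_pos: [0.5712, 0.1042, 0.1508]
tool_rot: [0.507, -0.507, -0.494, 0.493]
contact_force: [-0.5, -0.2, -0.8]
gripper_width: 0.17
```

```bash
python3 plan.py .5714 .1042 .09 88.6;python3 - <<'E'
from h import *
im,d=shot('side','s15'); a=cv2.resize(im[180:320,250:390],None,fx=5.5,fy=4.2,interpolation=cv2.INTER_CUBIC); cv2.imwrite('pics/c19.png',a)
E
```

```text
row [-0.01  6.08 -0.01] [ 0.04 -0.15  0.05]
t 33.65 pos [0.5712 0.1042 0.1508] yaw 88.45 q [-0.41  0.44  0.15  1.88 -0.09  0.83  1.34] F [-0.5 -0.2 -0.8] w 0.17
```

View pics/c19.png

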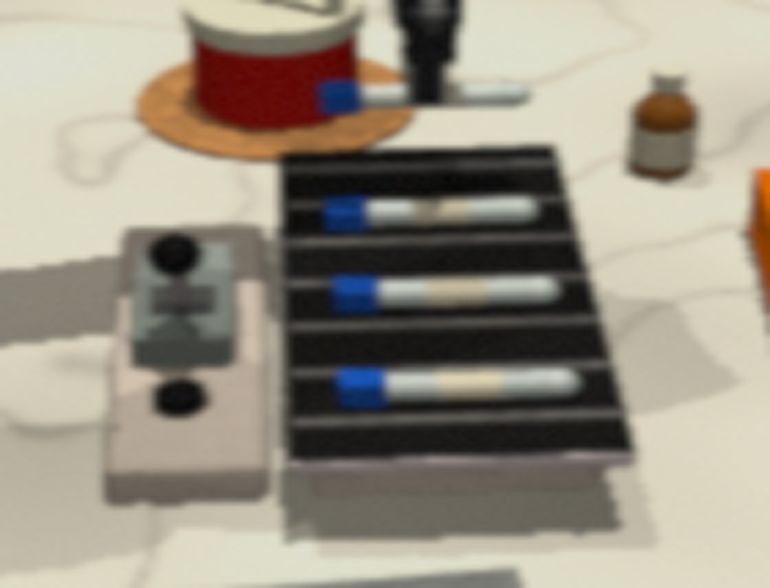

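>>> move_arm:
  rows:
    - [0,2,0,0,0,0,0]
    - [0,4,0,0,0,0,0]
    - [0,5.3,0,0,0,0,0]
    - [0,5.8,0,0,0,0,0]
    - [0,6.1,0,0,0,0,0]
    - [0,6.2,0,0,0,0,0]
    - [0,6.25,0,0,0,0,0]

```text
t: 34.4
eef_pos: [0.5718, 0.1043, 0.0888]
tool_rot: [-0.507, 0.507, 0.494, -0.492]
contact_force: [-0.6, -0.1, -0.4]
gripper_width: 0.169
```

>>> move_arm:
  rows:
    - [0,0.1,0,0,0,0,0]
    - [0,0.2,0,0,0,0,0]
    - [0,0.2,0,0,0,0,0]

```text
t: 34.7
eef_pos: [0.5719, 0.1043, 0.0886]
tool_rot: [-0.507, 0.507, 0.494, -0.492]
contact_force: [-5.1, -0.3, 12.4]
gripper_width: 0.166
```

>>> move_arm:
  rows:
    - [0,0,0,0,0,0,0.33]
    - [0,0,0,0,0,0,0.33]
    - [0,0,0,0,0,0,0.33]
    - [0,-0.5,0,0,0,0,0.33]
    - [0,-2,0,0,0,0,0.33]
    - [0,-5,0,0,0,0,0.33]
    - [0,-9,0,0,0,0,0.33]
    - [0,-13,0,0,0,0,0.33]
    - [0,-13,6,0,0,0,0.33]
    - [0,-13,11,0,0,0,0]
    - [0,-13,16,0,0,0,0]
    - [0,-13,16,0,0,0,0]

```text
t: 35.9
eef_pos: [0.4064, 0.1078, 0.2184]
tool_rot: [0.507, -0.506, -0.494, 0.493]
contact_force: [0.1, -0.1, -0.7]
gripper_width: 0.002
```

```bash
python3 plan.py .42 -.15 .2 90;python3 - <<'E'
from tubes import *
im,d=shot('side','s16'); cv2.imwrite('pics/c20.png',cv2.resize(im[180:430,240:390],None,fx=3.5,fy=2.4,interpolation=cv2.INTER_CUBIC))
im,d=shot('top','t4'); a=cv2.resize(im[200:310,240:380],None,fx=5.6,fy=5.4,interpolation=cv2.INTER_CUBIC); cv2.imwrite('pics/c21.png',cv2.convertScaleAbs(a,alpha=1.8))
E
```

```text
row [-25.74   1.81  -2.02] [-0.06 -1.47  0.08]
t 35.9 pos [0.4064 0.1078 0.2184] yaw 88.53 q [-0.53  0.09  0.13  2.17 -0.02  0.89  1.16] F [ 0.1 -0.1 -0.7] w 0.002
```

View pics/c20.png

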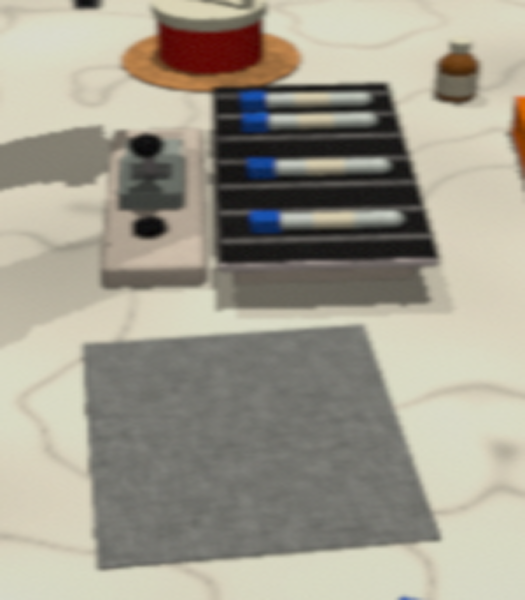

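View pics/c21.png

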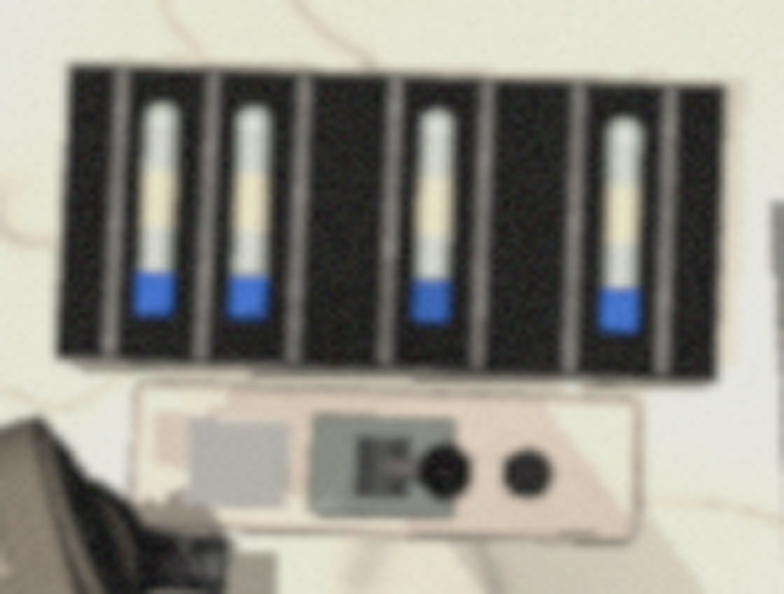

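All four tubes are centred in separate channels, with caps down towards the panel in the top crop at x ≈ 155, 248, 432 and 620. Next I'll check the dial height and set up the lever push.

```bash
python3 plan.py .446 -.092 .2 88.6; python3 - <<'E'
from h import *
d=np.load('pics/top0.npy'); P=cloud('top',d); print('dial',P[284:290,331:337,2].round(3).tolist()[2:4],'ball',P[285:289,317:321].reshape(-1,3).round(3).tolist()[5:7])
im=cv2.imread('pics/t4.png')
from tubes import *
hsv=cv2.cvtColor(im,cv2.COLOR_BGR2HSV); v=hsv[...,2]
# tube centre: bright pixels on the deck
c=wk(0,0); 
for y in(-.11,-.022,.066,.11):
    pts=[wk(a,b) for a,b in((-.07,y-.016),(.07,y-.016),(.07,y+.016),(-.07,y+.016))]
    px=proj('top',np.c_[np.array(pts),np.full(4,.073)]).astype(np.int32); m=np.zeros(v.shape,np.uint8); cv2.fillConvexPoly(m,px,1)
    vv,uu=np.where((m>0)&(v>45)); q=rk(ray_z('top',np.c_[uu,vv],.073)); mu=q.mean(0); ax=np.linalg.svd(q-mu,full_matrices=False)[2][0]; print(y,len(q),'mid x',((q[:,0].min()+q[:,0].max())/2).round(4),'y',mu[1].round(4),'ang',np.degrees(np.arctan(ax[1]/ax[0])).round(1),'L',np.ptp(q[:,0]).round(3))
E
```

```text
row [-19.96   1.9   -4.05] [ 0.18 -0.1   0.15]
t 36.0 pos [0.4106 0.1086 0.2194] yaw 88.5 q [-0.53  0.09  0.13  2.16 -0.02  0.89  1.16] F [ 0.7  1.1 -0.3] w 0.001
dial [[0.045, 0.044, 0.044, 0.038, 0.041, 0.038], [0.039, 0.041, 0.041, 0.045, 0.04, 0.044]] ball [[0.448, -0.032, 0.128], [0.448, -0.035, 0.126]]
-0.11 312 mid x 0.0106 y -0.1102 ang 0.4 L 0.124
-0.022 302 mid x 0.0114 y -0.0207 ang 0.5 L 0.122
0.066 330 mid x 0.0081 y 0.068 ang -0.4 L 0.128
0.11 308 mid x 0.0104 y 0.1125 ang 1.2 L 0.124
```

>>> move_arm:
  rows:
    - [-5,0,-1,0,0,0,0]
    - [-10,0,-2,0,0,0,0]
    - [-15,0,-3,0,0,0,0]
    - [-20,1.9,-4,0.2,0,0.2,0]
    - [-20,4,-4,0.2,0,0.2,0]
    - [-20,7,-4,0.2,0,0.2,0]
    - [-20,9.7,-4,0.2,0,0.2,0]
    - [-20,9.7,-4,0.2,0,0.2,0]
    - [-20,9.7,-4,0.2,0,0.2,0]

```text
t: 36.9
eef_pos: [0.4469, -0.0929, 0.1224]
tool_rot: [-0.506, 0.507, 0.493, -0.494]
contact_force: [0.1, 0.4, 0.4]
gripper_width: 0.001
```

```bash
python3 plan.py .446 -.092 .122 88.6 .446 0 .122 88.6; python3 - <<'E'
from h import *
im,d=shot('side','s17'); cv2.imwrite('pics/c22.png',cv2.resize(im[180:320,230:390],None,fx=4.5,fy=4.2,interpolation=cv2.INTER_CUBIC))
E
```

```text
row [0.08 0.04 0.09] [-0.02 -0.13 -0.09]
row [9.28 0.03 0.34] [-0.02 -0.13 -0.09]
t 36.9 pos [ 0.4469 -0.0929  0.1224] yaw 88.47 q [-0.19  0.31  0.3   2.19 -0.15  0.66  1.76] F [0.1 0.4 0.4] w 0.001
```

View pics/c22.png

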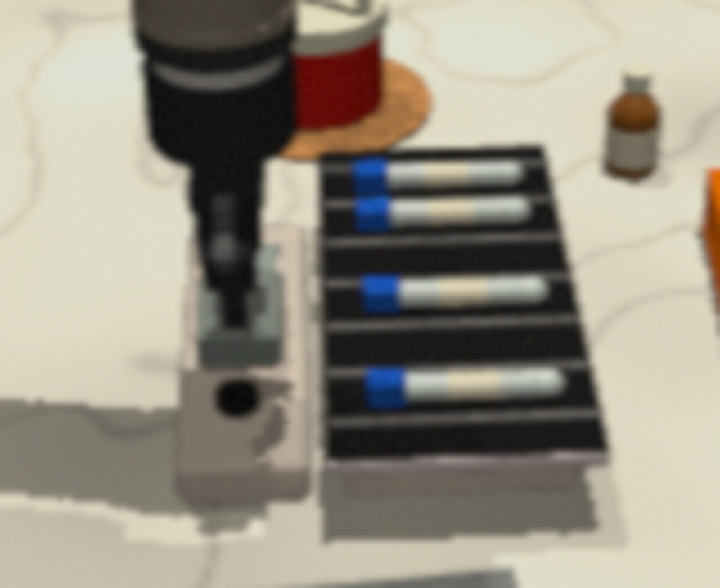

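The tubes are still in place and the closed fingertips are lined up on the −y side of the ball. Pushing towards +y.

>>> move_arm:
  rows:
    - [1,0,0.1,0,0,0,0]
    - [2,0,0.1,0,0,0,0]
    - [3,0,0.1,0,0,0,0]
    - [4,0,0.1,0,0,0,0]
    - [5,0,0.2,0,0,0,0]
    - [6,0,0.2,0,0,0,0]
    - [7,0,0.2,0,0,0,0]
    - [8,0,0.2,0,0,0,0]
    - [8.7,0,0.3,0,0,0,0]
    - [9.2,0,0.3,0,0,0,0]
    - [9.2,0,0.3,0,0,0,0]

```text
t: 38.05
eef_pos: [0.4466, 0.0002, 0.1228]
tool_rot: [-0.506, 0.507, 0.494, -0.494]
contact_force: [0.3, 0.7, 0.4]
gripper_width: -0.002
```

```bash
python3 - <<'E'
from h import *
im,d=shot('side','s18'); cv2.imwrite('pics/c23.png',cv2.resize(im[180:320,230:390],None,fx=4.5,fy=4.2,interpolation=cv2.INTER_CUBIC))
E
```

```text
(no output)
```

View pics/c23.png

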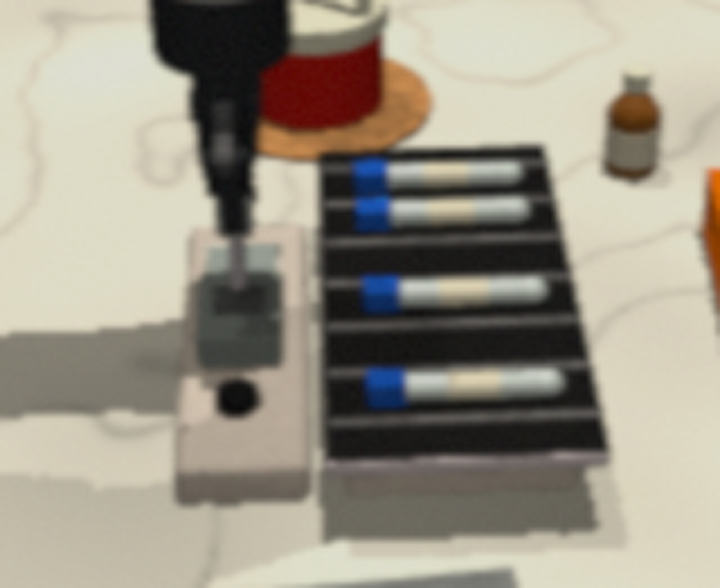

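>>> move_arm:
  rows:
    - [0.4,0,0,0,0,0,0]
    - [0.7,0,0,0,0,0,0]
    - [1.0,0,0,0,0,0,0]
    - [1.0,0,0,0,0,0,0]

```text
t: 38.5
eef_pos: [0.4467, 0.0053, 0.1227]
tool_rot: [-0.506, 0.509, 0.491, -0.494]
contact_force: [0.6, -16.1, -0.4]
gripper_width: -0.007
```

Hard stop reached (16 N). I'll back off, rise and check.

>>> move_arm:
  rows:
    - [-1.5,0,0,0,0,0,0]
    - [-3,0,0,0,0,0,0]
    - [-3,-4,0,0,0,0,0]
    - [-3,-9,0,0,0,0,0]
    - [-3,-14,0,0,0,0,0]
    - [-5,-18,0,0,0,0,0]
    - [-10,-18,0,0,0,0,0]
    - [-15,-18,0,0,0,0,0]
    - [-20,-18,0,0,0,0,0]
    - [-25,-18,0,0,0,0,0]
    - [-30,-18,0,0,0,0,0]
    - [-30,-18,0,0,0,0,0]

```text
t: 39.7
eef_pos: [0.4354, -0.3006, 0.305]
tool_rot: [-0.507, 0.513, 0.488, -0.492]
contact_force: [-0.9, 0.8, -0.1]
gripper_width: -0.004
```

```bash
python3 plan.py .446 -.3 .3 88.6; python3 - <<'E'
from h import *
im,d=shot('side','s19'); cv2.imwrite('pics/c24.png',cv2.resize(im[150:400,200:440],None,fx=3.2,fy=2.4,interpolation=cv2.INTER_CUBIC))
im,d=shot('top','t5'); a=cv2.resize(im[140:350,150:420],None,fx=2.8,fy=2.8,interpolation=cv2.INTER_CUBIC); cv2.imwrite('pics/c25.png',cv2.convertScaleAbs(a,alpha=1.8))
E
```

```text
row [ 0.11  0.5  -1.05] [ 0.07 -0.89 -0.57]
t 39.7 pos [ 0.4354 -0.3006  0.305 ] yaw 87.71 q [-0.03  0.19  0.6   1.87 -0.11  1.11  2.14] F [-0.9  0.8 -0.1] w -0.004
```

View pics/c24.png

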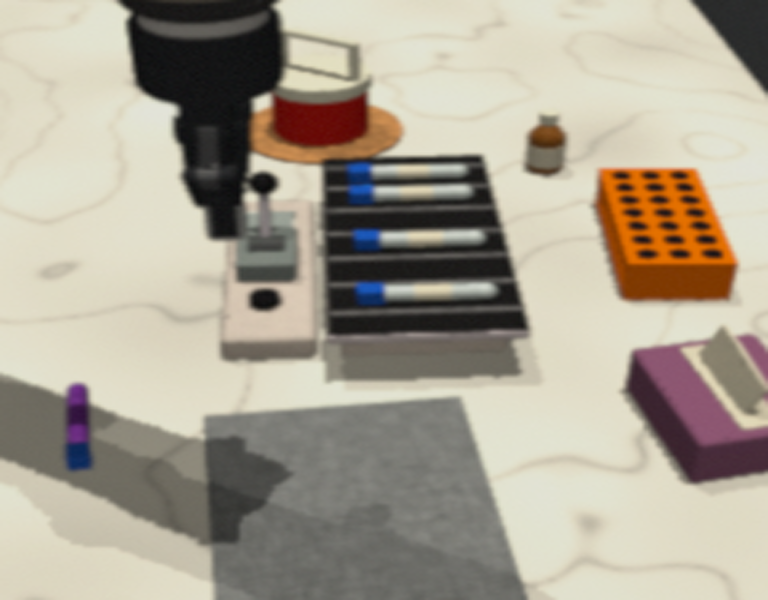

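View pics/c25.png

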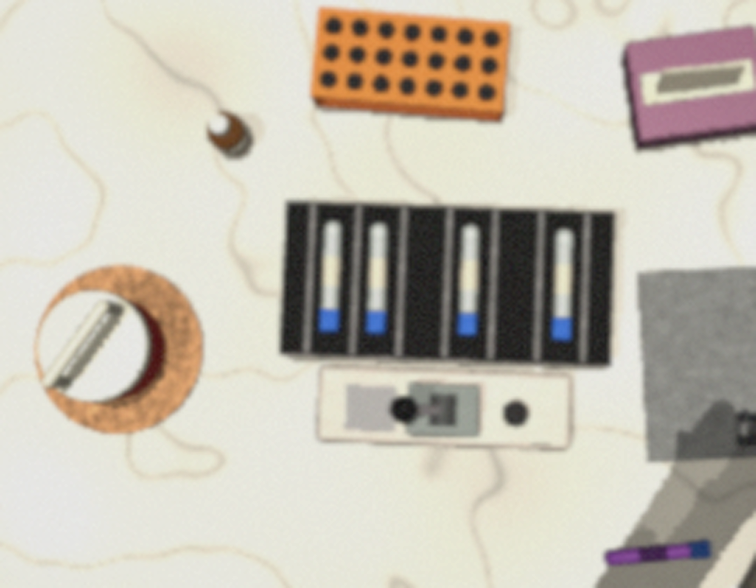

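```bash
python3 - <<'E'
from h import *
f=lambda x,y:[x/2.8+150-.3,y/2.8+140-.3]
print('ball',ray_z('top',[f(404,409)],.113),'lid',ray_z('top',[f(93,346)],.092),'mat',ray_z('top',[f(119,350)],.004))
print('bar',ray_z('top',[f(86,342)],.148))
bot.hand_in()
E
```

```text
ball [[0.44750446 0.03012034 0.113     ]] lid [[0.50248818 0.32666793 0.092     ]] mat [[0.50158137 0.32566544 0.004     ]]
bar [[0.50426432 0.31696728 0.148     ]]
the job is handed in; nothing more can be done
```

I moved the canister to the mat, laid all four tubes on the rocker, pushed the start lever over last, and handed the job in at about 40 s. `hand_in` gives no verdict, so the results below are from my own last camera measurements.

- **Canister:** it was lifted by its handle and set down, and it was upright in the pictures I took along the way. The lid centre measured about 1 mm from the mat's centre. The handle-bar reading was about 9 mm off; I put that down to a coarse pixel pick. Both are inside the 35 mm limit.
- **Tubes:** the four blue-capped tubes lie in channels −110, −22, 66 and 110 mm, caps towards the panel. They were within about 2.5 mm of their centre lines and 1.2° of the channel direction. Along the channel, one tube checked by hand was about 3 mm off centre. An automatic check read 8–11 mm for all four, but it measured the tubes too long. Either is inside the 25 mm limit.
- **Lever:** I pushed it to its hard stop, then backed the arm away. The ball measured y = +0.030 m, against about −0.034 m at the start, which is essentially the full travel.
- **Everything else:** the bottle, tissues, rack, and the yellow and purple tubes were never touched.

Two grips were corrected on the way: tubes A and B were each re-gripped once while still on the pad. I saw no sign of a tube being knocked aside during the run.

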